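# Take the hot slide tray off the hotplate with the lifter and set it on the cooling stand

### The arm

A 6-joint arm with a two-finger parallel gripper is mounted at the origin on a cart in front of the work surface, level with it; the furniture and walls round the work are solid. World frame = base frame: x ahead of the robot, y to its left, z up, the work surface at z = 0. Lengths are in m, angles in rad, forces in N, time in s.
With the tool pointing down it reaches from about 0.225 to 0.875 m from the base axis. Payload 3.4 kg.
Tool frame: the origin (TCP) lies at the very end of the fingers, on their centre line; the grasp point (between the pads) lies 19 mm behind it (grasp_offset is the distance from the TCP to the grasp point, in m); y points along the fingers, z is the direction in which the jaws open and shut, and the axes are right-handed (so a half turn about y gives the same grasp; the last joint's range is limited). The gripper opens to 85 mm and grips with 20 to 120 N. Pads are 22 mm wide; open, the fingers measure 114 mm over their backs; the gripper's body (76 mm by 85 mm) begins 54 mm behind the grasp point. The pads swing forward as they close: fully open they stand 13 mm farther back than shut.
Start: joints at [-1.27, 0.276, 1.505, -0, 1.361, -0.121], TCP at [0.235, -0.525, 0.231] pointing down, gripper open.
Joint ranges: [-2.89, 2.89], [-0.75, 2.08], [0.22, 2.7], [-1.18, 4.32], [0.11, 2.71], [-2.7, 2.7]. Speed limits (rad/s): [2.57, 2.57, 3.14, 3.14, 3.14, 3.14].

### API

Orientations are given as a unit quaternion [w, x, y, z].
In Python, from rig import get_state, get_image, sign_off, grasp_offset gives the robot as it stands.
- The arm moves only by the shell command python3 -m jog 'ROWS' [FORCE]. ROWS is JSON, one flat list of numbers, 7 for each row, row after row: the closure in counts, from 0 (fully open) to 255 (shut), then the shift along the tool's x, y, z in cm, then the turn, a rotation vector about the tool's x, y, z in units of 8 degrees (1.0 is 8 degrees). In form: [jaw, tx, ty, tz, rx, ry, rz, jaw, tx, ty, tz, rx, ry, rz, ...]. A call has 1 to 12 rows; each row is the pose to reach, as a shift and turn from the pose commanded when the call began, along the tool's axes at that moment; what a row does not reach only later rows make up. A row lasts 1/8 s, in which the tool goes at most 62.5 mm and 10.7 degrees, less where a joint would pass 70% of its speed; a pose out of reach is approached as far as the arm can. A call with a gripper value outside its range is refused whole. The fingers move at their own pace and stop on an object; FORCE is the grip in N (left out, the last holds). Time passes only in rows, so rows that repeat a pose let the fingers close. It gives the time, the measured TCP pose, the force and the opening at its end, in the units of the state.
- get_state(): the state, without advancing time (a new reading comes with each control period).
- get_image(name): name is "scene" or "side" or "wrist"; returns a dict with "color" (384x512x3 uint8, blue, green, red), "mtx" (3x3 intrinsics, pixels), "k1" (the pictures are not rectified: a ray, as slopes to the right and down, at radius r is drawn at 1 + k1 r^2 times it, then the intrinsics apply), "R" (3x3) and "t" (3): a world point X has camera coordinates R X + t; the wrist camera has in their place "tool_from_camera" (4x4, takes a point from camera to tool coordinates, whose origin is the TCP and whose axes are the tool frame's). Camera axes: x right, y down, z forward; pixel columns grow to the right and rows downward; lengths in m; the calibration is good to about 2 mm. A picture is of the moment at which its call begins: read the wrist's pose just before it. There is no depth.
- sign_off(): hands the job in, once; it reports no verdict.
The state is a dict: "clock": time; "qpos": joint angles; "qd": joint speeds; "effort": joint torques, N m; "position": TCP position; "ee_rot": TCP orientation; "contact_force": force on the tool from outside, world axes, zero at the start; "moment": the same for the moment, N m; "width": finger opening in m.
Only numpy, scipy, OpenCV 4.12 (cv2) and the standard library are available. Lean on these libraries where they do the work, as an engineer would, in place of code of your own. Each camera call takes 0.05 s, during which the arm holds its last target.

### The job

The glass slides have finished drying and their tray is too hot to touch. Press the hotplate's side lever all the way down so that the lift pins raise the tray, slide the lifter's blade under it, carry it level to the cooling stand and set it down square in the stand, lying flat on both ledges between the guides. Then draw the lifter out and lay it back down flat on the bench, without touching the tray with the gripper and without disturbing the other things lying about.

Things in the scene. Friction and masses are not known exactly. Their poses are not given: they have to be found in the camera images.
- hotplate: white hotplate with bare aluminium top, 180 deep (x) x 172 wide (y) x 70 mm high, fixed. Origin: centre of its underside; its control panel faces -x (robot). Hot surface at z = 70 mm. Four 10 mm lift pins at x = +-31, y = +-49 mm: 2 mm below the surface with the lever up, 14 mm above it with the lever fully down; the blade passes between the two rows (88 mm free)
- lift_lever (a joint): lever on the hotplate's right (-y) side that works the lift pins: 0 rad = up (arm slopes up towards the robot), 0.60 = fully down at its stop (arm level, pins up). Its axis is the hotplate's y direction through x = 12, z = 47 mm of its frame; it needs about 3 N at the knob and stays where it is left
- lever_knob (a point): centre of the black cylindrical knob at the lever's end: 20 mm diameter, 38 mm long along the hotplate's y, 82 mm from the lever's axis, 119 mm to the right of the hotplate's middle. 93 mm above the bench with the lever up, 47 mm fully down, and 14 mm nearer to the robot then
- slide_tray: flat aluminium tray with four glass slides seated side by side, 92 (x) x 126 (y) x 8 mm, 125 g, underside flat; loose, lying on the hotplate. Origin: centre of its underside, x away from the robot (the slides' white ends are at -x)
- lifter: cranked spatula: steel blade 100 long (x) x 64 wide (y) x 3 mm, narrow neck rising from the blade's rear, straight level black handle; 190 g, loose, blade flat on the bench. Origin: centre of the blade's underside; x points from handle to blade, front edge at x = 50 mm, rear edge at -50 mm
- lifter_grip (a point): grip point of the lifter, in the middle of the handle's section: x = -105, z = 40 mm in the lifter's frame. The handle runs from x = -75 to -175 mm, 16 mm wide (y), 22 mm high (z = 29 to 51 mm)
- cooling_stand: aluminium stand, 110 deep (x) x 156 wide (y) mm, fixed. Origin: centre of its underside. Ledges along x at y = 45..71 and -45..-71 mm, tops at z = 36 mm; the 90 mm lane between them is 23 mm deep and open to -x (robot) for the blade. Side guides at y = +-70 mm rise 8 mm over the ledges, then flare out to 19 mm; stops at x = 52 mm, 7 mm over the ledges
- timer: bystander: white bench timer, 58 x 66 x 18 mm, loose, lying on the bench
- marker: bystander: marker pen, 134 mm long, 14 mm thick, loose, lying on the bench
- forceps: bystander: thin steel forceps, 136 mm long, 8 mm high, loose, lying on the bench
- petri_a: bystander: closed petri dish, 62 mm diameter, 16 mm high, loose, on the bench
- spirit_lamp: bystander: unlit white spirit lamp, 59 mm diameter, 84 mm high, loose, on the bench
Things that resemble listed ones, but are neither listed nor needed, are in the scene too. What is meant by the slide_tray is not purple or yellow, and is the larger of those in its own colour.

How it is judged:
On the way, in this order (a step that is already met when the one before it is completed fails the run):
1. the lever is fully down and the pins hold the tray up off the hot surface (value of joint lift_lever above 0.54 rad and z of slide_tray in the frame of hotplate above 0.08 m), for 0.2 s.
2. the tray rides on the lifter, clear of the hotplate (contact force between lifter and slide_tray above 0.4 N and contact force between slide_tray and hotplate below 0.05 N and z of slide_tray in the frame of hotplate above 0.09 m), for 0.3 s.
At the end, for the whole second after the job is handed in: tray at rest flat (0.04 rad) on both ledges of the stand, underside 33-39 mm above the bench, within 10 mm sideways and 20 mm short to 12 mm beyond the stand's middle, turned under 0.15 rad; lifter at rest, blade flat on the bench (6 mm, 0.06 rad), touching neither tray nor stand (x of slide_tray in the frame of cooling_stand between -0.02 and 0.012 m and y of slide_tray in the frame of cooling_stand between -0.01 and 0.01 m and z of slide_tray in the frame of cooling_stand between 0.033 and 0.039 m and angle between slide_tray's own z axis and vertical below 0.04 rad and angle between the x axis of slide_tray and the x axis of cooling_stand, either way round below 0.15 rad and contact force between slide_tray and cooling_stand above 0.4 N and contact force between lifter and slide_tray below 0.05 N and contact force between lifter and cooling_stand below 0.05 N and height (world z) of lifter between -0.004 and 0.006 m and angle between lifter's own z axis and vertical below 0.06 rad and linear speed of each of slide_tray, lifter below 0.02 m/s).
It fails at once if the hot tray was touched by the gripper or arm (contact force between slide_tray and the fingers above 0.3 N or contact force between slide_tray and the arm above 0.3 N).
It fails at once if the tray was tipped by more than 0.3 rad (angle between slide_tray's own z axis and vertical above 0.3 rad).
It fails at once if the timer, marker, forceps, petri dish or spirit lamp was pushed by more than 20 mm (distance of any of timer, marker, forceps, petri_a, spirit_lamp from where it was at the start of the episode above 0.02 m).
It also fails if it takes over 72 s, if anything falls off the work surface, if the arm or the gripper's body presses on something with over 40 N, if the wrist force passes 120 N, or if a joint passes its speed limit or range.

## Working session

There is one attempt and no reset: what is moved stays moved. The work goes in short steps, Python scripts to look and compute and a shell command to move; the robot and the scene stay as the last step left them, time stands still between calls to the robot, and variables do not carry over. Pictures are saved under pics/ and viewed, and the job is handed in when it is done.

```bash
ls; mkdir -p pics
python3 - <<'E'
from rig import *
import cv2
print(get_state(), grasp_offset)
for n in ("scene","side","wrist"):
    d=get_image(n); cv2.imwrite(f"pics/{n}0.png",d["color"])
    print(n,{k:v for k,v in d.items() if k!="color"})
E
```

```text
pics
{'clock': 0.0, 'qpos': array([-1.26997468e+00,  2.76596786e-01,  1.50613528e+00, -5.39692476e-06,
        1.36067500e+00, -1.20987938e-01]), 'qd': array([-5.97983333e-04,  1.48177963e-04,  2.13481420e-03,  8.78268292e-06,
        1.22673907e-03, -2.88588835e-04]), 'effort': array([-3.51018061e-04, -4.16780877e+01, -2.45806199e+01, -2.87402690e-04,
        1.09448552e-02, -6.02581238e-06]), 'position': array([ 0.23525613, -0.52410006,  0.23043782]), 'ee_rot': array([ 0.14796994, -0.14808887,  0.69207701, -0.69079954]), 'contact_force': array([ 0.87845181, -0.25561686, -0.06225535]), 'moment': array([-0.00457862, -0.03382647, -0.01056446]), 'width': 0.08545560259927729} 0.0187
scene {'mtx': array([[393.97964982,   0.        , 254.27058813],
       [  0.        , 393.97964982, 198.65472752],
       [  0.        ,   0.        ,   1.        ]]), 'k1': -0.10182252220351726, 'R': array([[-0.49208886, -0.8704114 ,  0.01524973],
       [-0.46875139,  0.2501671 , -0.84716501],
       [ 0.7335671 , -0.42402879, -0.531111  ]]), 't': array([0.13555364, 0.3948968 , 0.92713833])}
side {'mtx': 
[... 280 characters left out ...]
0234e-01, -7.26583081e-01],
       [ 1.27764804e-01, -7.15261593e-01, -6.87078604e-01]]), 't': array([0.53773232, 0.2436213 , 1.29017902])}
wrist {'mtx': array([[299.83753123,   0.        , 255.45858584],
       [  0.        , 299.83753123, 188.56866532],
       [  0.        ,   0.        ,   1.        ]]), 'k1': -0.0024986112305400263, 'tool_from_camera': array([[ 1.37257448e-03,  9.44758027e-01,  3.27765748e-01,
        -8.38221834e-02],
       [-2.24290598e-04, -3.27765758e-01,  9.44758994e-01,
        -1.42780193e-01],
       [ 9.99999033e-01, -1.37026686e-03, -2.37982571e-04,
        -1.53514167e-03],
       [ 0.00000000e+00,  0.00000000e+00,  0.00000000e+00,
         1.00000000e+00]])}
```

View pics/scene0.png

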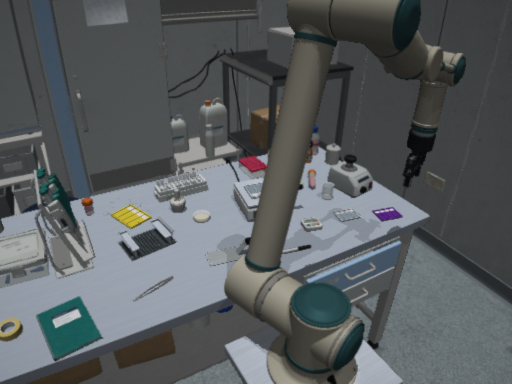

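View pics/side0.png

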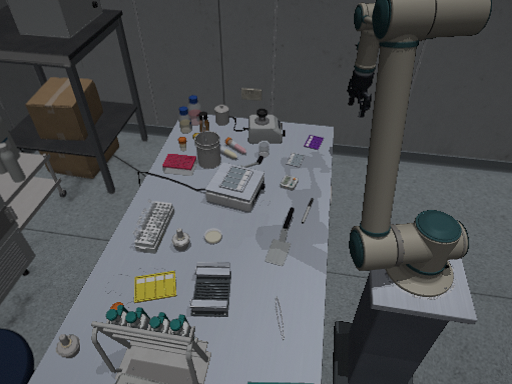

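View pics/wrist0.png

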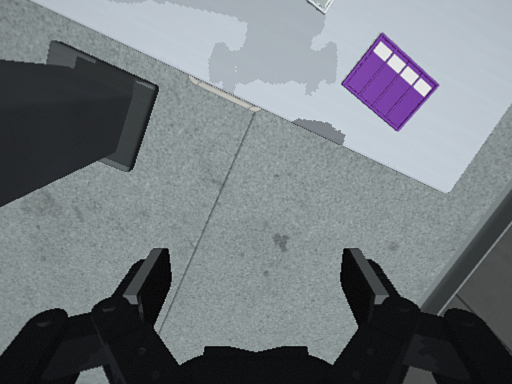

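Candidates for the tray in the side view: grey on the hotplate (238,180), smaller grey one on the bench (293,160), purple (313,142) and yellow (155,287). I choose the grey one on the hotplate and will check it in a close crop.

```bash
cat > h.py <<'E'
import numpy as np, cv2
from rig import *
from scipy.spatial.transform import Rotation as Ro
def Rq(q): return Ro.from_quat([q[1],q[2],q[3],q[0]]).as_matrix()
def grab(n):
    s=get_state(); d=get_image(n)
    if n=="wrist":
        T=np.eye(4);T[:3,:3]=Rq(s["ee_rot"]);T[:3,3]=s["position"]
        W=T@d["tool_from_camera"]; d["R"]=W[:3,:3].T; d["t"]=-d["R"]@W[:3,3]
    return d
def rays(d,px):
    # invert r*(1+k1 r^2) : cv2 model with k1 only
    p=np.array(px,float).reshape(-1,1,2)
    u=cv2.undistortPoints(p,d["mtx"],np.array([d["k1"],0,0,0,0.]))[:,0]
    v=np.c_[u,np.ones(len(u))]@d["R"]; o=-d["R"].T@d["t"]
    return o,v
def plane(d,px,z):
    o,v=rays(d,px); return o+v*((z-o[2])/v[:,2])[:,None]
def proj(d,X):
    r,_=cv2.Rodrigues(d["R"]); return cv2.projectPoints(np.array(X,float).reshape(-1,3),r,d["t"],d["mtx"],np.array([d["k1"],0,0,0,0.]))[0][:,0]
def tri(d1,p1,d2,p2):
    o1,v1=rays(d1,p1);o2,v2=rays(d2,p2);A=[];b=[]
    M=np.zeros((3,3));y=np.zeros(3)
    for o,v in((o1,v1[0]),(o2,v2[0])):
        v=v/np.linalg.norm(v);P=np.eye(3)-np.outer(v,v);M+=P;y+=P@o
    X=np.linalg.solve(M,y); return X, [np.linalg.norm(proj(d,X)-p) for d,p in((d1,p1),(d2,p2))]
def crop(d,x0,y0,w,h,k,name):
    cv2.imwrite(f"pics/{name}.png",cv2.resize(d["color"][y0:y0+h,x0:x0+w],None,fx=k,fy=k,interpolation=cv2.INTER_CUBIC))
E
python3 - <<'E'
from h import *
d=grab("side"); crop(d,190,130,150,110,5,"s_hot"); crop(d,130,190,200,140,4,"s_low")
d=grab("scene"); crop(d,220,150,130,100,6,"c_hot"); crop(d,100,180,220,120,3.6,"c_low")
E
```

```text
(no output)
```

View pics/s_hot.png

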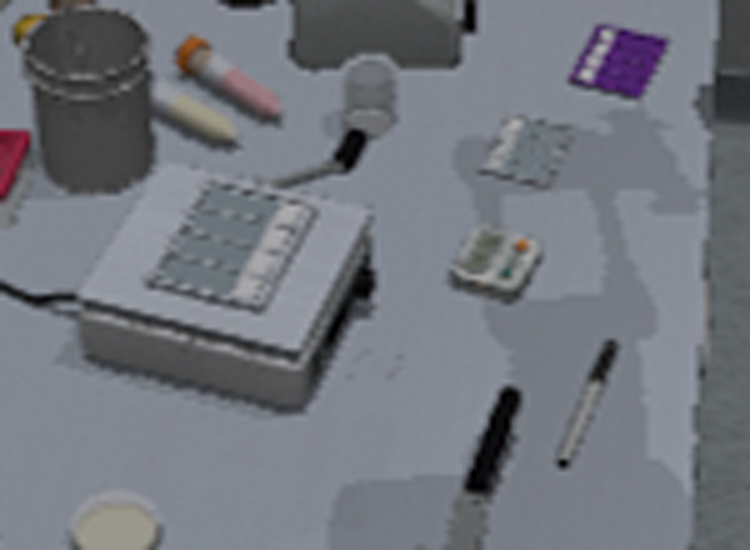

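View pics/s_low.png

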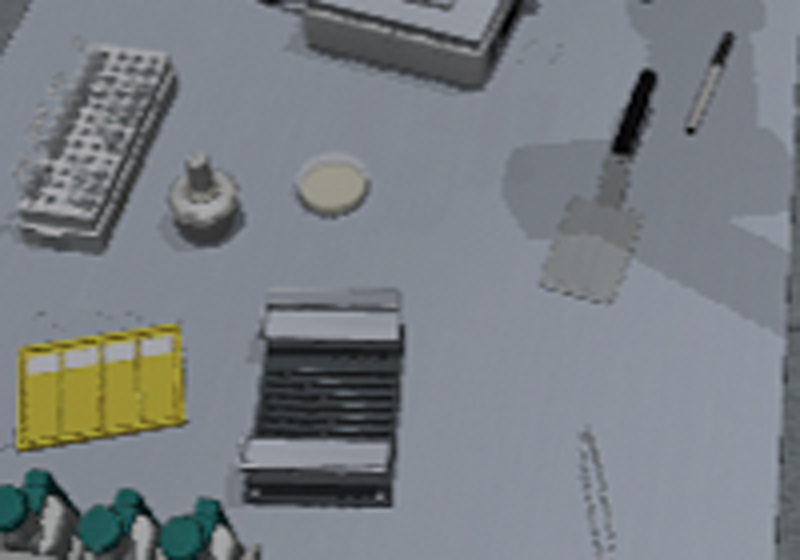

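View pics/c_hot.png

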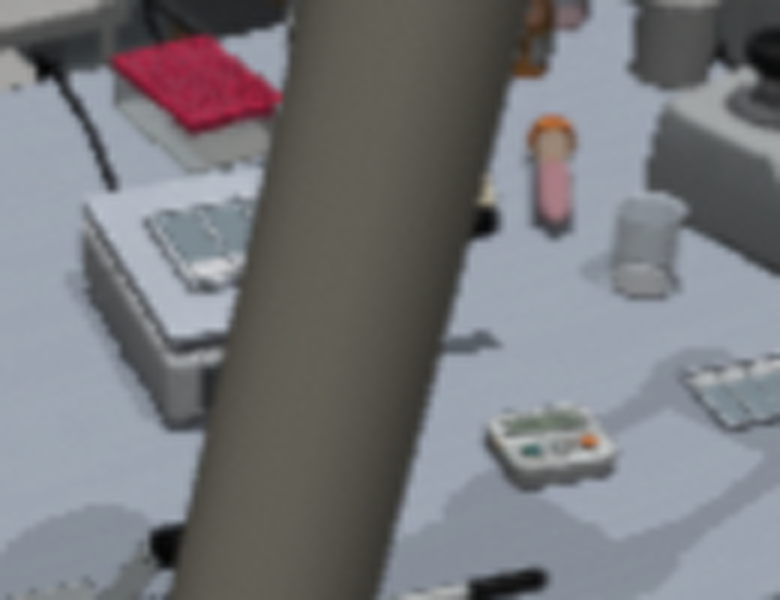

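View pics/c_low.png

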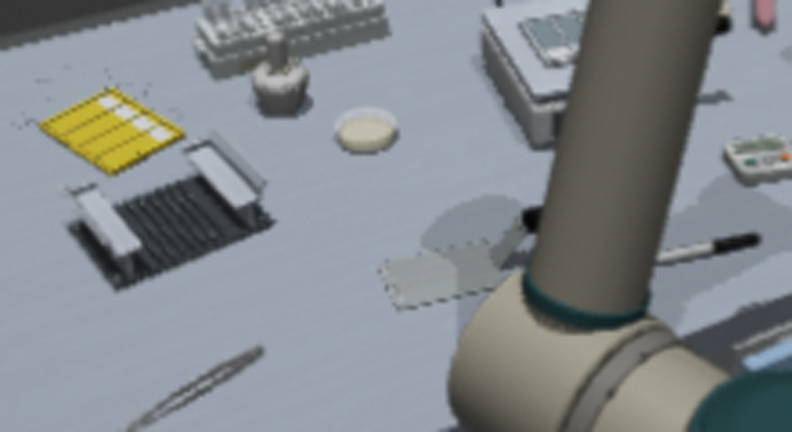

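The crops confirm the choice: the grey four-slide tray lies on the hotplate (side ~ (237,179)), and the smaller grey one is on the bench (side ~ (296,160)). The knob is at side (260,160), and the lifter and stand are clear. Next I measure.

Run:
```python
from h import *
d=grab("side"); c=grab("scene")
def S(x0,y0,k,pts): return [(x0+(x+.5)/k-.5,y0+(y+.5)/k-.5) for x,y in pts]
def show(n,P): print(n,np.round(P*1000).astype(int).tolist(),"mean",np.round(P.mean(0)*1000,1),"edges",np.round(np.linalg.norm(P-np.roll(P,-1,0),axis=1)*1000).astype(int))
hp=plane(d,S(190,130,5,[(155,170),(376,212),(300,358),(78,305)]),.070); show("hot",hp)
tr=plane(d,S(190,130,5,[(205,180),(318,208),(262,310),(148,284)]),.078); show("tray",tr)
bl=plane(d,S(130,190,4,[(567,195),(645,215),(610,305),(540,285)]),.003); show("blade",bl)
hd=plane(d,S(190,130,5,[(513,388),(478,490)]),.051); show("handle top",hd)
hd=plane(d,S(130,190,4,[(650,72),(622,152)]),.051); show("handle top",hd)
st=plane(d,S(130,190,4,[(402,312),(402,338),(264,308),(264,338),(392,440),(388,470),(250,438),(242,468)]),.036); show("ledges",st)
print(tri(d,S(190,130,5,[(350,150)]),c,S(220,150,6,[(484,218)])))
print("knob z93",plane(d,S(190,130,5,[(350,150)]),.093))
bo=plane(d,S(130,190,4,[(393,504),(243,502)]),0);show("stand bottom",bo)
print("timer",plane(d,S(190,130,5,[(497,262)]),.018),"marker",plane(d,S(190,130,5,[(613,345),(562,463)]),.01))
print("petri",plane(d,S(130,190,4,[(333,187)]),.012),"lamp",plane(d,S(130,190,4,[(205,215)]),.03),"forceps",plane(d,S(130,190,4,[(587,430),(608,550)]),.005))
s=get_state();print(Rq(s["ee_rot"]).round(3))
```

```text
hot [[731, -328, 70], [551, -308, 70], [580, -140, 70], [750, -165, 70]] mean [ 653.1 -235.3   70. ] edges [181 171 172 164]
tray [[687, -313, 78], [594, -296, 78], [615, -176, 78], [703, -188, 78]] mean [ 649.7 -243.2   78. ] edges [ 94 122  89 126]
blade [[485, -39, 3], [416, -28, 3], [434, 70, 3], [493, 61, 3]] mean [456.8  16.    3. ] edges [ 70 101  60 100]
handle top [[428, -155, 51], [441, -54, 51]] mean [ 434.3 -104.5   51. ] edges [102 102]
handle top [[428, -153, 51], [441, -54, 51]] mean [ 434.5 -103.4   51. ] edges [100 100]
ledges [[593, 130, 36], [588, 154, 36], [701, 146, 36], [693, 173, 36], [575, 243, 36], [573, 268, 36], [679, 260, 36], [677, 284, 36]] mean [634.8 207.3  36. ] edges [ 24 113  28 137  25 106  25 176]
(array([ 0.58083264, -0.36461522,  0.08834447]), [np.float64(1.1435193054518578), np.float64(1.2131374990146269)])
knob z93 [[ 0.57886174 -0.35170408  0.093     ]]
stand bottom [[569, 274, 0], [678, 291, 0]] mean [623.9 282.5   0. ] edges [110 110]
timer [[ 0.45566298 -0.3254168   0.018     ]] marker [[ 0.3587241  -0.25538252  0.01      ]
 [ 0.38657051 -0.12690063  0.01      ]]
petri [[ 0.68454477 -0.00439595  0.012     ]] lamp [[0.77737517 0.05877265 0.03      ]] forceps [[0.43691964 0.19016036 0.005     ]
 [0.40927489 0.28443943 0.005     ]]
[[-0.912 -0.     0.409]
 [-0.409  0.    -0.912]
 [-0.    -1.    -0.   ]]
```

```bash
python3 -m jog '[255,-8,1,-0.4,0,0,0, 255,-16,2,-0.8,0,0,0, 255,-24,3,-1.2,0,0,0, 255,-32,3,-1.6,0,0,0, 255,-36,3,-2,0,0,0, 255,-38.2,3,-2.0,0,0,0, 255,-38.2,3,-2.0,0,0,0, 255,-38.2,3,-2.0,0,0,0]' 60
python3 - <<'E'
from h import *
d=grab("wrist"); cv2.imwrite("pics/w1.png",d["color"]); s=get_state(); print(s["position"],s["clock"],s["width"])
d=grab("side"); crop(d,190,100,150,110,5,"s1")
d=grab("scene"); crop(d,220,120,130,100,6,"c1")
E
```

```text
clock: 1.35
position: [0.5757, -0.3497, 0.2008]
ee_rot: [0.148, -0.149, 0.691, -0.691]
contact_force: [0.3, 0.5, 0.9]
width: 0.0
[ 0.57487711 -0.35031499  0.20105672] 1.4 0.00022961849551571286
```

View pics/w1.png

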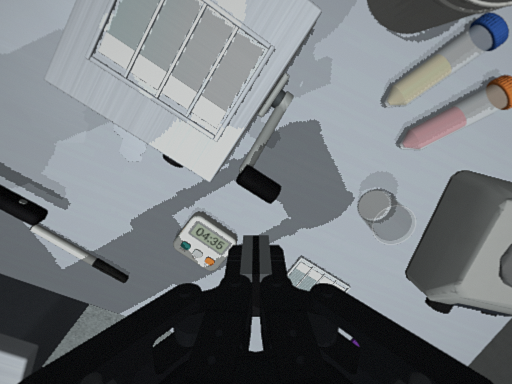

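View pics/s1.png

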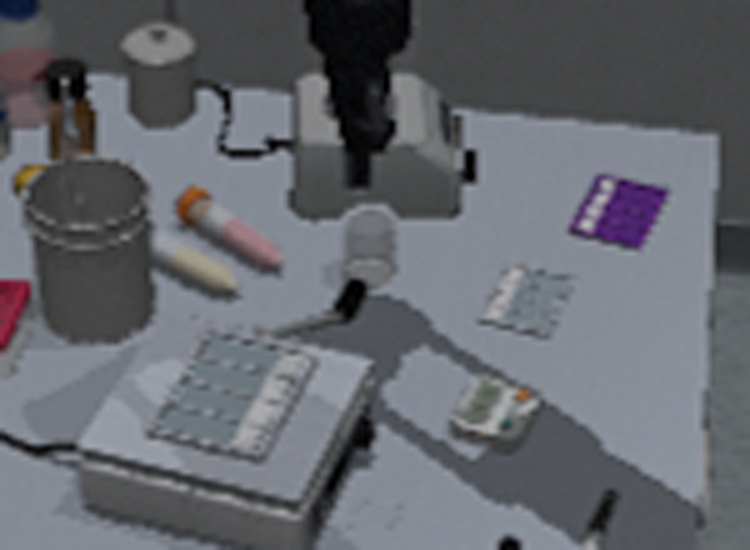

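View pics/c1.png

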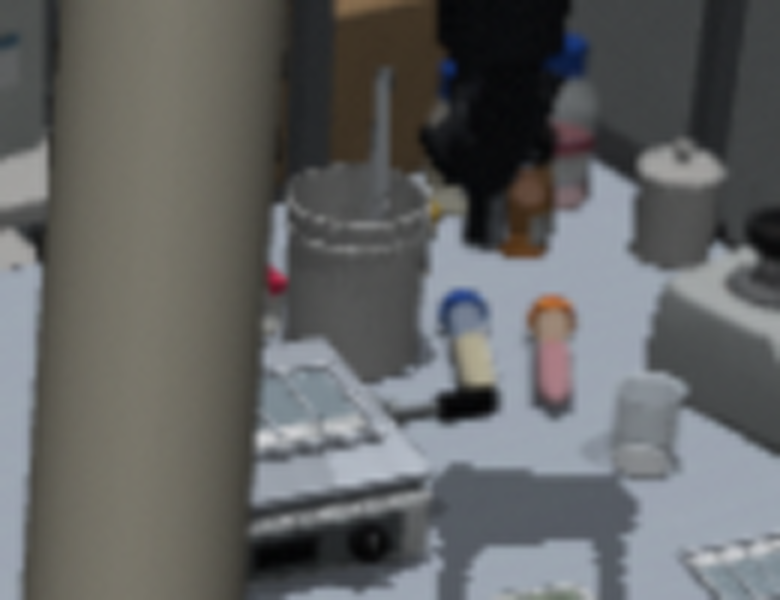

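Wrist view: the knob is at (259,184), the tray's near-right corner at (217,137) and right-far at (273,47), and the hotplate's near-right corner at (210,181).

Run:
```python
from h import *
d=grab("wrist")
print("knob",plane(d,[(259,184),(245,175),(274,194)],.093))
print("tray nr, fr, nl",plane(d,[(217,137),(274,47),(90,57)],.078))
print("hp nr, fr, nl",plane(d,[(210,181),(322,10),(46,78)],.070))
s=grab("side"); c=grab("scene")
X=tri(s,[(190+350/5,100+299/5)],c,[(220+468/6,120+403/6)]);print(X)
```

```text
knob [[ 0.57565028 -0.3520687   0.093     ]
 [ 0.57822924 -0.33750337  0.093     ]
 [ 0.57251957 -0.36815892  0.093     ]]
tray nr, fr, nl [[ 0.59609163 -0.30221598  0.078     ]
 [ 0.68242054 -0.31752381  0.078     ]
 [ 0.61469052 -0.1834452   0.078     ]]
hp nr, fr, nl [[ 0.55246129 -0.31121781  0.07      ]
 [ 0.72355333 -0.3412947   0.07      ]
 [ 0.58190202 -0.14889048  0.07      ]]
(array([ 0.57766386, -0.35429033,  0.09114903]), [np.float64(0.20183724973342881), np.float64(0.2139624627835572)])
```

```bash
python3 -m jog '[255,0,4,0,0,0,0, 255,0,8,0,0,0,0, 255,0,9.5,0,0,0,0, 255,0.2,10.5,-0.1,0,0,0, 255,0.4,11.5,-0.2,0,0,0, 255,0.7,12.5,-0.4,0,0,0, 255,1.0,13.3,-0.6,0,0,0, 255,1.2,14.1,-0.75,0,0,0, 255,1.2,14.4,-0.75,0,0,0]'
python3 - <<'E'
from h import *
d=grab("wrist"); cv2.imwrite("pics/w2.png",d["color"])
d=grab("side"); crop(d,190,100,150,110,5,"s2")
E
```

```text
clock: 2.78
position: [0.5615, -0.3486, 0.0574]
ee_rot: [-0.148, 0.148, -0.691, 0.692]
contact_force: [-3.1, -0.1, 4.1]
width: -0.0
```

View pics/w2.png

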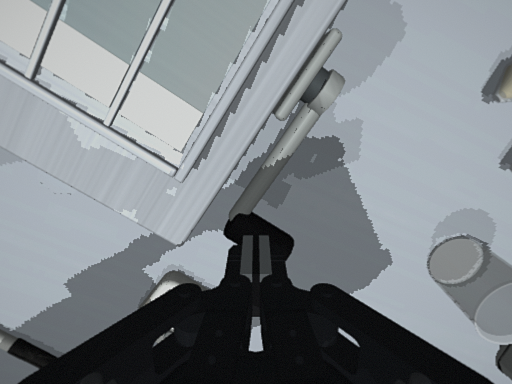

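View pics/s2.png

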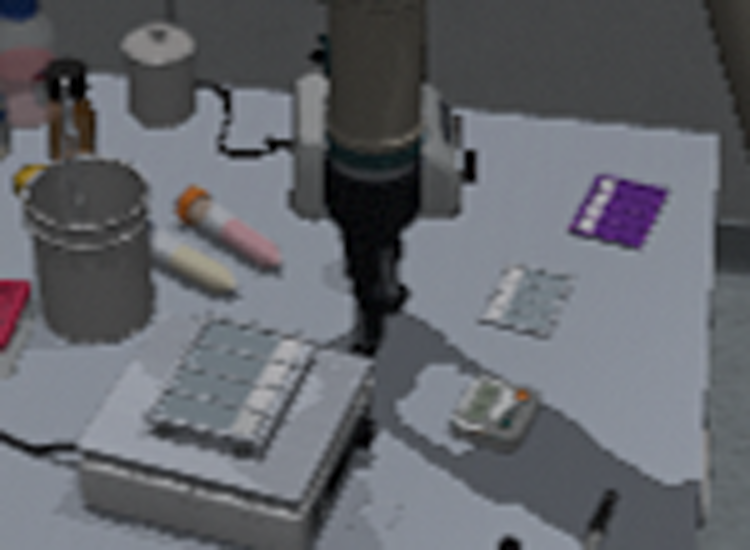

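The tray has risen and the lever arm is almost level. I press a little more to make sure it is on its stop, then retreat upward.

```bash
python3 -m jog '[255,0.1,0.2,-0.05,0,0,0, 255,0.1,0.4,-0.05,0,0,0, 255,0.1,0.6,-0.05,0,0,0, 255,0.1,0.6,-0.05,0,0,0]'; python3 -m jog '[255,0.1,-1,0,0,0,0, 255,0.1,-5,0,0,0,0, 255,0.1,-11,0,0,0,0, 255,0,-16,0,0,0,0, 255,0,-18,0,0,0,0, 255,0,-18,0,0,0,0]'
python3 - <<'E'
from h import *
d=grab("wrist"); cv2.imwrite("pics/w3.png",d["color"])
d=grab("scene"); crop(d,220,120,130,100,6,"c3")
d=grab("side"); crop(d,190,100,150,110,5,"s3")
E
```

```text
clock: 3.38
position: [0.5622, -0.3487, 0.0561]
ee_rot: [-0.149, 0.147, -0.69, 0.693]
contact_force: [-5.0, 4.6, 23.0]
width: 0.0
clock: 4.12
position: [0.5621, -0.3486, 0.2331]
ee_rot: [-0.149, 0.147, -0.69, 0.693]
contact_force: [0.2, 0.2, -0.2]
width: -0.0
```

View pics/w3.png

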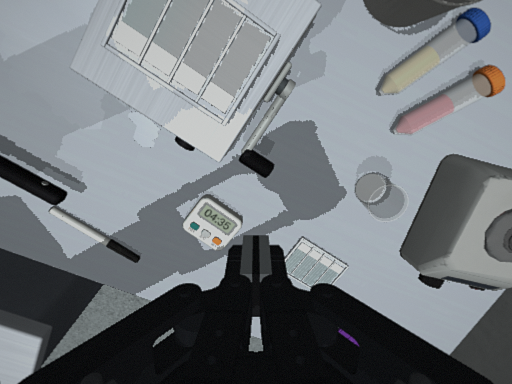

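View pics/s3.png

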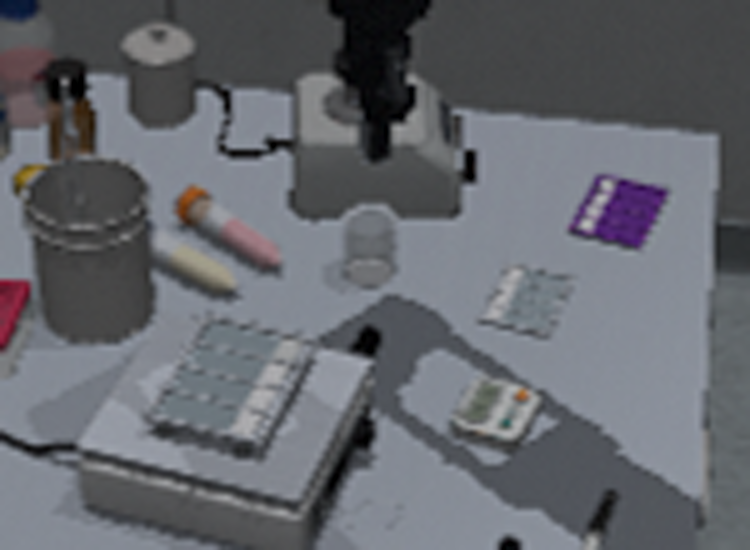

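```bash
python3 -m jog '[0,0.1,0,-4,0,-1,0, 0,0.2,0,-8,0,-2.2,0, 0,0.3,1,-13,0,-3.4,0, 0,0.4,2,-18,0,-4.6,0, 0,0.5,3,-23,0,-5.8,0, 0,0.5,4,-27,0,-6.9,0, 0,0.5,5,-29,0,-7.3,0, 0,0.5,5,-29,0,-7.3,0, 0,0.5,5,-29,0,-7.3,0]'
python3 - <<'E'
from h import *
s=get_state();print(s["position"],Rq(s["ee_rot"]).round(3).tolist(),s["qpos"])
d=grab("wrist"); cv2.imwrite("pics/w4.png",d["color"])
E
```

```text
clock: 5.4
position: [0.4379, -0.0862, 0.181]
ee_rot: [-0.466, 0.466, -0.531, 0.532]
contact_force: [0.2, 0.4, 0.5]
width: 0.0856
[ 0.43791221 -0.08616057  0.18102808] [[-0.13, 0.0, 0.991], [-0.991, -0.001, -0.13], [0.001, -1.0, 0.0]] [-3.49998559e-01  1.18835328e-01  1.84351441e+00 -5.29503855e-04
  1.17904367e+00 -2.19269995e-01]
```

View pics/w4.png

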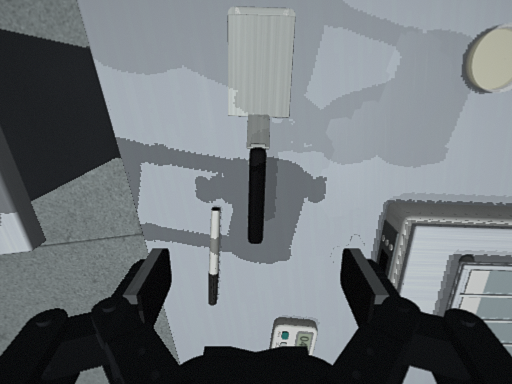

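Run:
```python
from h import *
d=grab("wrist")
h=plane(d,[(257,238),(258,152)],.051); print("handle",h, np.linalg.norm(h[0]-h[1]))
b=plane(d,[(229,9),(296,13),(290,117),(228,115)],.003); print("blade",b,b.mean(0),np.linalg.norm(b-np.roll(b,-1,0),axis=1))
for v in (h[1]-h[0], b[0]+b[1]-b[2]-b[3]): print(np.degrees(np.arctan2(v[1],v[0])))
a=np.radians(np.degrees(np.arctan2(*(b[0]+b[1]-b[2]-b[3])[1::-1]))); print(b.mean(0)[:2]-.105*np.array([np.cos(a),np.sin(a)]))
print("marker",plane(d,[(216,210),(212,302)],.007))
```

```text
handle [[ 0.42996473 -0.14873542  0.051     ]
 [ 0.44251177 -0.0603251   0.051     ]] 0.08929620198054347
blade [[ 0.43218169  0.06815249  0.003     ]
 [ 0.49424027  0.05655934  0.003     ]
 [ 0.4795582  -0.03818918  0.003     ]
 [ 0.41556433 -0.02761284  0.003     ]] [0.45538612 0.01472745 0.003     ] [0.06313216 0.09587933 0.06486196 0.09719637]
81.92262383909991
80.67025019056638
[ 0.43836392 -0.08888357]
marker [[ 0.38511997 -0.13048146  0.007     ]
 [ 0.35749534 -0.25668677  0.007     ]]
```

```bash
python3 -m jog '[140,0.2,2,0.1,0,0.13,0, 140,0.2,5,0.1,0,0.13,0, 140,0.2,8,0.1,0,0.13,0, 140,0.2,11,0.1,0,0.13,0, 140,0.2,13.5,0.1,0,0.13,0, 140,0.2,15.2,0.1,0,0.13,0, 140,0.2,16,0.1,0,0.13,0, 140,0.2,16,0.1,0,0.13,0]' 110
python3 - <<'E'
from h import *
s=get_state();print(s["position"],s["width"],s["contact_force"])
d=grab("wrist"); cv2.imwrite("pics/w5.png",d["color"])
d=grab("side"); crop(d,250,180,100,80,7,"s5")
E
```

```text
clock: 6.5
position: [0.4383, -0.0881, 0.0211]
ee_rot: [0.461, -0.462, 0.536, -0.536]
contact_force: [-0.1, -1.3, 0.7]
width: 0.0387
[ 0.43831454 -0.08812865  0.02106381] 0.03868160302088341 [-0.0804886  -1.31571443  0.66214821]
```

View pics/w5.png

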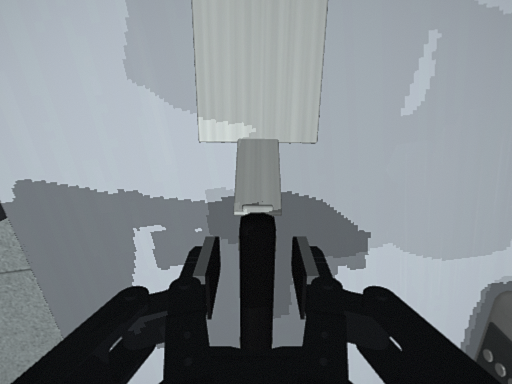

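View pics/s5.png

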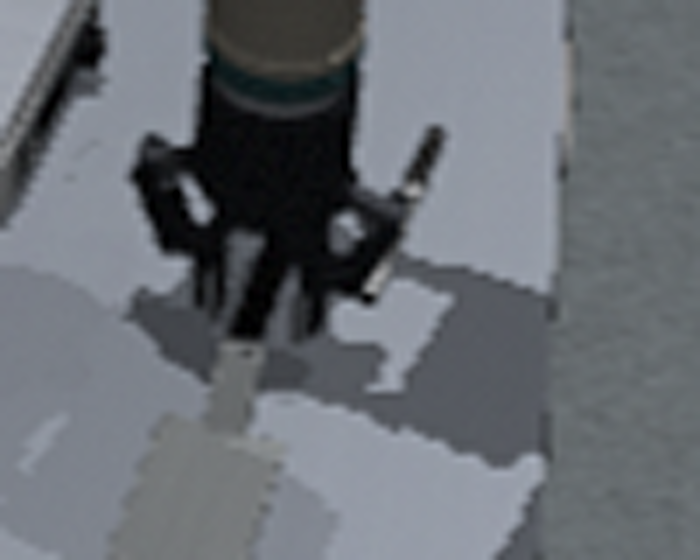

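The handle is centred between the pads (columns 240–275) and the marker is clear. Closing.

```bash
python3 -m jog '[255,0,0,0,0,0,0, 255,0,0,0,0,0,0, 255,0,0,0,0,0,0, 255,0,0,0,0,0,0]' 110; python3 -m jog '[255,0,-1,0,0,0,0, 255,0,-4,0,0,0,0, 255,0,-8,0,0,0,0, 255,0,-12,0,0,0,0, 255,0,-14,0,0,0,0, 255,0,-14,0,0,0,0]'
python3 - <<'E'
from h import *
s=get_state();print(s["position"],s["width"],s["contact_force"],s["moment"],Rq(s["ee_rot"]).round(4).tolist())
d=grab("wrist"); cv2.imwrite("pics/w6.png",d["color"])
E
```

```text
clock: 7.1
position: [0.4386, -0.0879, 0.0218]
ee_rot: [-0.462, 0.462, -0.535, 0.536]
contact_force: [-0.0, -1.0, 5.5]
width: 0.0141
clock: 7.85
position: [0.4387, -0.0878, 0.1626]
ee_rot: [-0.462, 0.461, -0.534, 0.537]
contact_force: [-0.4, -0.9, -1.3]
width: 0.0144
[ 0.43865165 -0.08784173  0.16262949] 0.014361699387731552 [-0.36349264 -0.91530405 -1.2727743 ] [-0.08633788  0.02099522  0.03485547] [[-0.1471, 0.0029, 0.9891], [-0.9891, -0.0014, -0.1471], [0.0009, -1.0, 0.0031]]
```

View pics/w6.png

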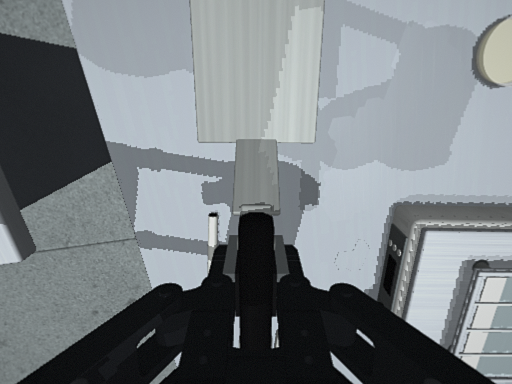

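```bash
python3 -m jog '[255,1,0,0.1,0,1.0,0, 255,2,0,0.1,0,2.1,0, 255,3,0,0.2,0,3.2,0, 255,4,0,0.3,0,4.3,0, 255,5.5,0,0.4,0,5.4,0, 255,7,0,0.4,0,6.5,0, 255,8.5,0,0.5,0,7.6,0, 255,10,0,0.6,0,8.7,0, 255,11,0,0.7,0,9.8,0, 255,12,0,0.7,0,10.9,0, 255,12.2,0,0.7,0,11.3,0, 255,12.2,0,0.7,0,11.3,0]'
python3 - <<'E'
from h import *
s=get_state();print(s["position"],s["qpos"],Rq(s["ee_rot"]).round(4).tolist())
d=grab("wrist"); cv2.imwrite("pics/w7.png",d["color"])
d=grab("side"); crop(d,190,130,150,110,5,"s7")
E
```

```text
clock: 9.4
position: [0.4258, -0.2086, 0.1596]
ee_rot: [-0.056, 0.053, 0.706, -0.704]
contact_force: [-0.1, 0.8, -1.9]
width: 0.0138
[ 0.42576621 -0.20864748  0.15955352] [-6.02536871e-01  1.82085066e-01  1.82317506e+00 -2.53607554e-05
  1.14056841e+00  1.12283629e+00] [[-0.9881, -0.0035, -0.154], [0.1539, 0.0024, -0.9881], [0.0038, -1.0, -0.0018]]
```

View pics/w7.png

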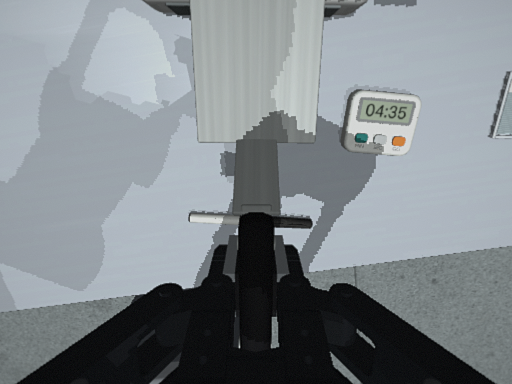

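View pics/s7.png

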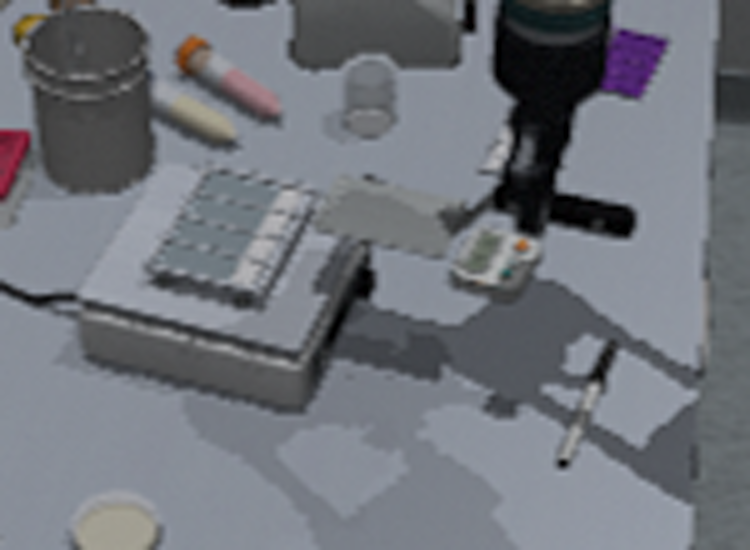

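Run:
```python
from h import *
im=cv2.imread("pics/w3.png"); cv2.imwrite("pics/w3z.png",cv2.resize(im[0:170,60:310],None,fx=3.2,fy=3.2,interpolation=cv2.INTER_CUBIC))
d=grab("side"); crop(d,205,150,70,50,11,"s7z")
d=grab("scene"); crop(d,220,160,110,80,7,"c7")
```

```text
(no output)
```

View pics/w3z.png

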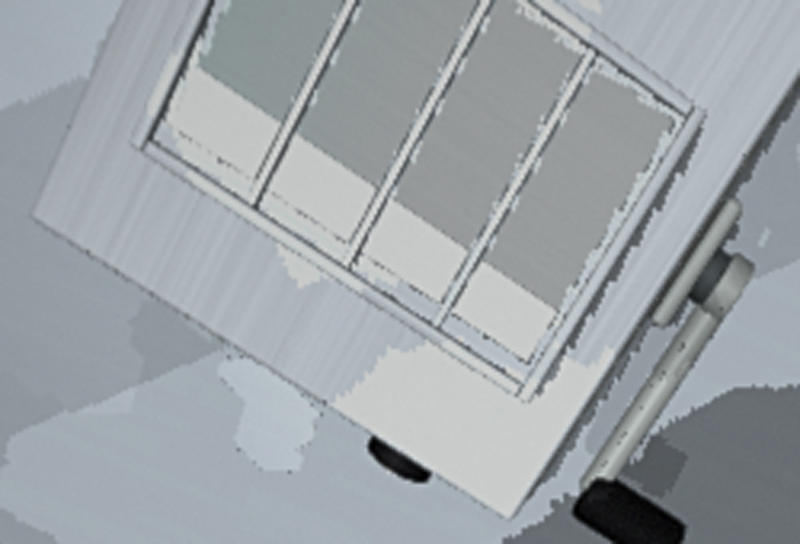

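View pics/s7z.png

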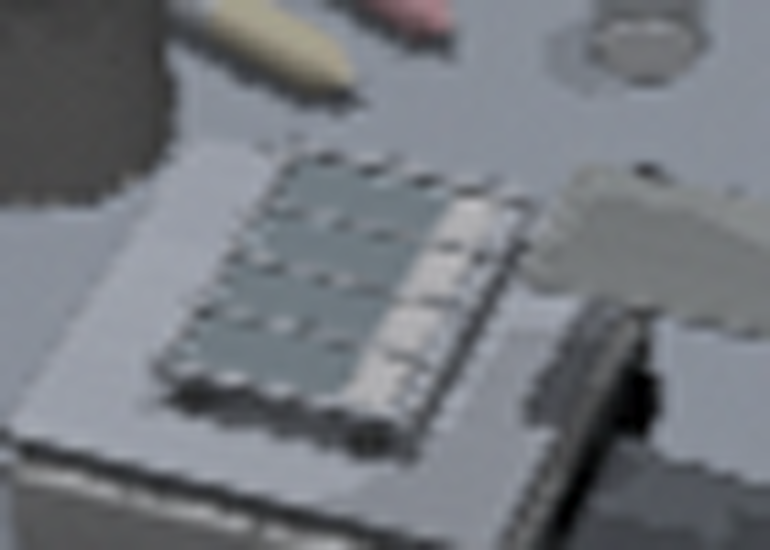

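View pics/c7.png

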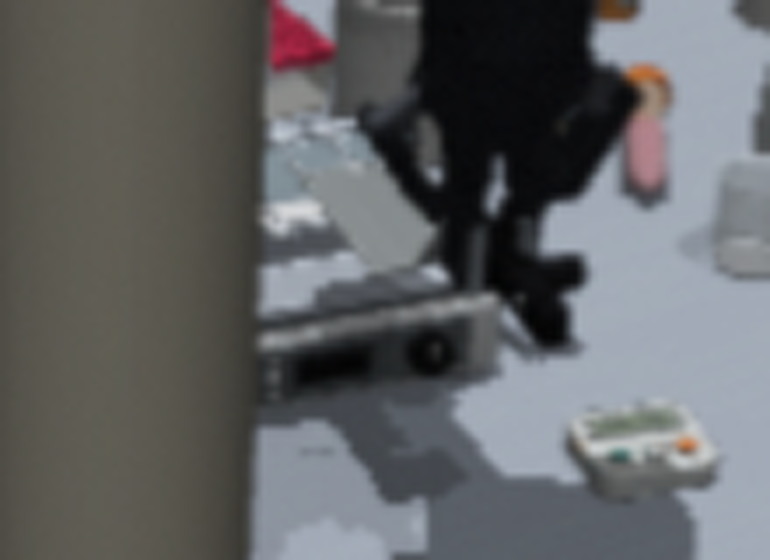

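Run:
```python
from h import *
d=grab("wrist")
T=np.eye(4);T[:3,:3]=Rq(np.array([-.149,.147,-.69,.693])/np.linalg.norm([-.149,.147,-.69,.693]));T[:3,3]=[.5621,-.3486,.2331]
w=dict(d);W=T@d["tool_from_camera"];w["R"]=W[:3,:3].T;w["t"]=-w["R"]@W[:3,3]
C=lambda x0,y0,k,pts:[(x0+(x+.5)/k-.5,y0+(y+.5)/k-.5) for x,y in pts]
t=plane(w,C(60,0,3.2,[(140,148),(525,398),(702,110)]),.092);print("w tray nl nr fr",t.round(4).tolist())
print("centre",(t[0]+t[2])/2, "yaw",np.degrees(np.arctan2(-(t[0]-t[1])[0],(t[0]-t[1])[1])),np.degrees(np.arctan2(*(t[2]-t[1])[1::-1])),np.linalg.norm(t[0]-t[1]),np.linalg.norm(t[2]-t[1]))
h=plane(w,C(60,0,3.2,[(33,215),(512,517)]),.07);print("hp nl nr",h,np.linalg.norm(h[0]-h[1]),"yaw",np.degrees(np.arctan2(-(h[0]-h[1])[0],(h[0]-h[1])[1])))
e=(h[0]-h[1])/np.linalg.norm(h[0]-h[1]);print("hp centre",h.mean(0)+.09*np.array([e[1],-e[0],0]))
s=grab("side")
t=plane(s,C(205,150,11,[(290,150),(530,203),(403,440),(160,372)]),.092);print("side",t.round(4).tolist(),t.mean(0),np.linalg.norm(t-np.roll(t,-1,0),axis=1))
h=plane(s,C(205,150,11,[(8,430)]),.07);print(h)
h=plane(s,C(190,130,5,[(155,172),(376,212),(300,358),(78,302)]),.07);print(h)
# blade rear corners in tool coords
g=get_state();T=Rq(g["ee_rot"]);p=plane(d,[(197,142),(315,142)],g["position"][2]-.018);print("blade rear in tool",((p-g["position"])@T).round(4).tolist())
f=plane(s,C(190,130,5,[(340,172),(313,232),(440,250),(465,206)]),g["position"][2]-.018);print("blade side view",((f-g["position"])@T).round(4).tolist(),f)
```

```text
w tray nl nr fr [[0.6136, -0.1822, 0.092], [0.5943, -0.3015, 0.092], [0.6835, -0.3161, 0.092]]
centre [ 0.64853375 -0.24911326  0.092     ] yaw -9.150694932895226 -9.268111647856902 0.12088379944552269 0.0903490954060801
hp nl nr [[ 0.58124255 -0.14783898  0.07      ]
 [ 0.55379184 -0.31115431  0.07      ]] 0.16560627463271282 yaw -9.541323831039994
hp centre [ 0.65627216 -0.24441495  0.07      ]
side [[0.6849, -0.3114, 0.092], [0.5966, -0.2976, 0.092], [0.6164, -0.1711, 0.092], [0.7025, -0.1895, 0.092]] [ 0.65010403 -0.2424018   0.092     ] [0.08942283 0.12810972 0.08808784 0.12323326]
[[ 0.75286406 -0.17574216  0.07      ]]
[[ 0.73056406 -0.32561034  0.07      ]
 [ 0.55101848 -0.3081465   0.07      ]
 [ 0.57985648 -0.13952474  0.07      ]
 [ 0.7512039  -0.1685298   0.07      ]]
blade rear in tool [[-0.0537, 0.018, -0.0325], [-0.0536, 0.018, 0.0309]]
blade side view [[-0.152, 0.0179, 0.0308], [-0.149, 0.0179, -0.0391], [-0.0585, 0.018, -0.0283], [-0.0549, 0.018, 0.0234]] [[ 0.57235506 -0.26283775  0.14306332]
 [ 0.58005385 -0.19330319  0.14306332]
 [ 0.48900491 -0.19002462  0.14306332]
 [ 0.47751929 -0.24060714  0.14306332]]
```

```bash
python3 -m jog '[255,-2,-0.5,0,0,0,0, 255,-4,-1,0,0,0,0, 255,-6,-1,0,0,0,0, 255,-8,-1,0,0,0,0, 255,-10,-1,0,0,0,0, 255,-10,-1,0,0,0,0, 255,-10,-1,0,0,0,0]'
python3 - <<'E'
from h import *
s=get_state();print(s["position"],s["qpos"],Rq(s["ee_rot"]).round(4).tolist())
d=grab("wrist"); cv2.imwrite("pics/w8.png",cv2.resize(d["color"],(768,576),interpolation=cv2.INTER_CUBIC))
d=grab("side"); crop(d,190,130,120,90,6.5,"s8")
E
```

```text
clock: 10.58
position: [0.5248, -0.2242, 0.171]
ee_rot: [-0.055, 0.054, 0.705, -0.705]
contact_force: [-0.1, -0.1, -2.5]
width: 0.0143
[ 0.52476805 -0.22424879  0.17098322] [-5.25545152e-01  3.10104344e-01  1.61029026e+00 -3.45701514e-04
  1.22296626e+00  1.19984439e+00] [[-0.9881, -0.0017, -0.1539], [0.1539, 0.0006, -0.9881], [0.0018, -1.0, -0.0003]]
```

View pics/w8.png

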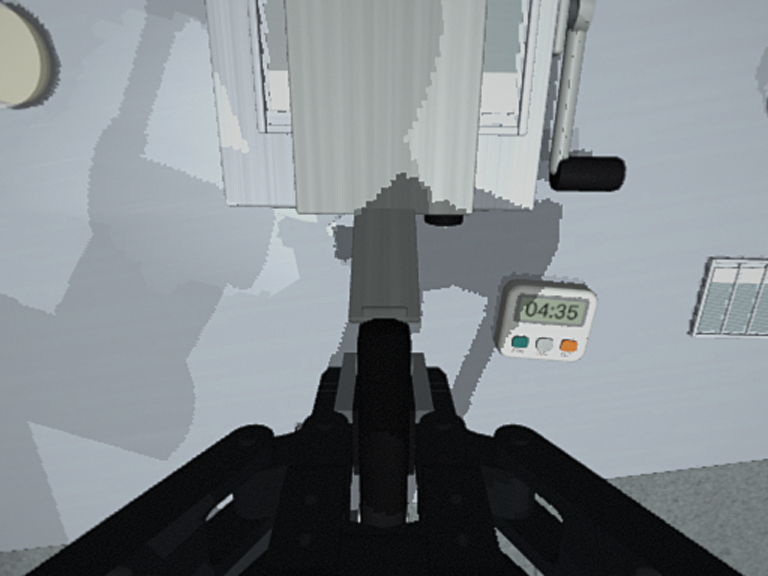

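View pics/s8.png

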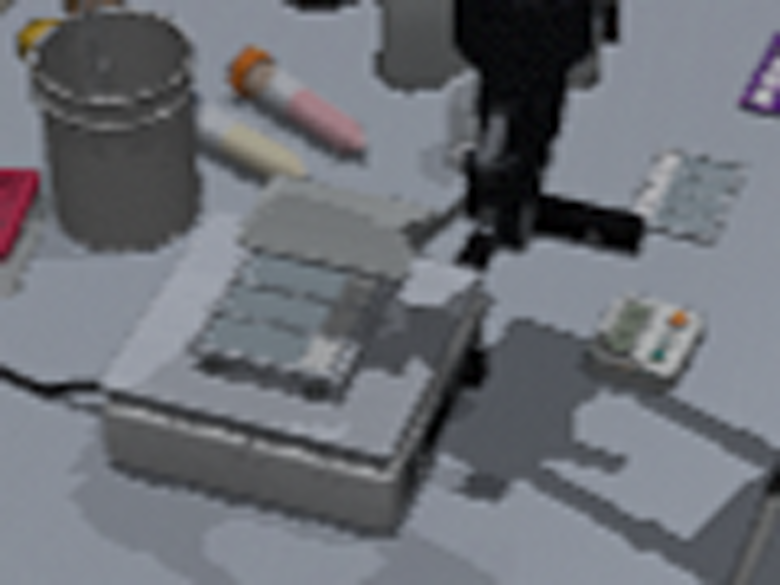

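Run:
```python
from h import *
d=grab("wrist"); g=get_state(); T=Rq(g["ee_rot"]);o=g["position"]
q=lambda pts:[((x+.5)/1.5-.5,(y+.5)/1.5-.5) for x,y in pts]
for n,p,z in (("tray",[(258,132),(527,134)],.092),("blade",[(297,213),(475,213)],o[2]-.018),("hp",[(225,206),(535,209)],.07)):
    P=plane(d,q(p),z); t=(P-o)@T; print(n,P.round(4).tolist(),"tool",t.round(4).tolist(),"midz",t[:,2].mean(),"len",np.linalg.norm(P[0]-P[1]),"ang",np.degrees(np.arctan2(*(t[1]-t[0])[[0,2]])))
```

```text
tray [[0.614, -0.178, 0.092], [0.5935, -0.3024, 0.092]] tool [[-0.0809, 0.0793, -0.0596], [-0.0798, 0.0793, 0.0664]] midz 0.0033861657201939704 len 0.12600297611203698 ang 0.47773200668274274
blade [[0.5831, -0.2012, 0.1534], [0.5731, -0.2643, 0.1534]] tool [[-0.0539, 0.018, -0.032], [-0.0538, 0.018, 0.0319]] midz -5.448856150384179e-05 len 0.06384122496907804 ang 0.07937374369328967
hp [[0.5804, -0.1452, 0.07], [0.5526, -0.3112, 0.07]] tool [[-0.0427, 0.1013, -0.0868], [-0.0408, 0.1013, 0.0814]] midz -0.002713119748338183 len 0.16825696939745044 ang 0.6343706204230609
```

```bash
python3 -m jog '[255,2,0,0,0,0,0, 255,4,0,0,0,0,0, 255,6,0,0.1,0,0,0, 255,8,1,0.1,0,0.06,0, 255,9.5,2,0.1,0,0.06,0, 255,9.5,3.5,0.1,0,0.06,0, 255,9.5,5,0.1,0,0.06,0, 255,9.5,6.5,0.1,0,0.06,0, 255,9.5,7.4,0.1,0,0.06,0, 255,9.5,7.4,0.1,0,0.06,0, 255,9.5,7.4,0.1,0,0.06,0]'
python3 - <<'E'
from h import *
s=get_state();print(s["position"],Rq(s["ee_rot"]).round(4).tolist())
d=grab("side"); crop(d,190,130,120,90,6.5,"s9")
d=grab("scene"); crop(d,220,160,110,80,7,"c9")
E
```

```text
clock: 12.1
position: [0.4321, -0.2113, 0.0978]
ee_rot: [0.057, -0.058, -0.705, 0.705]
contact_force: [-0.3, 0.3, -0.4]
width: 0.0141
[ 0.43210462 -0.21131142  0.09781837] [[-0.9867, 0.0009, -0.1626], [0.1626, -0.0007, -0.9867], [-0.001, -1.0, 0.0005]]
```

View pics/s9.png

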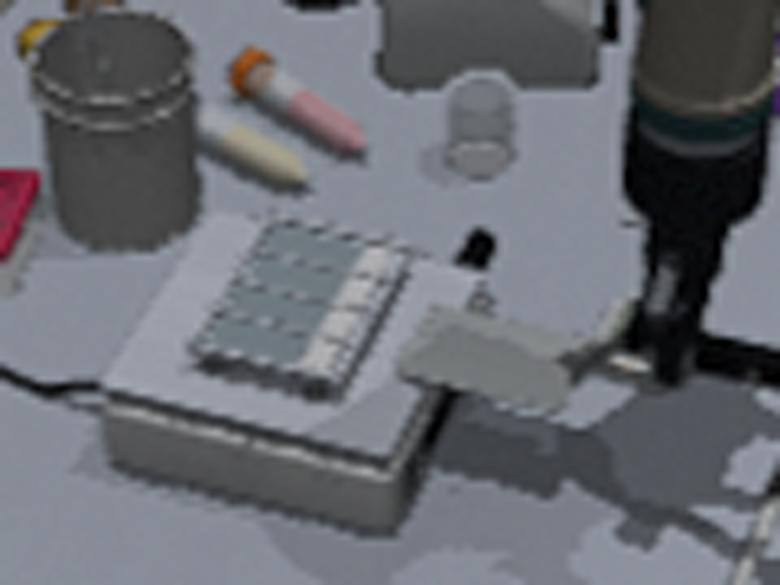

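View pics/c9.png

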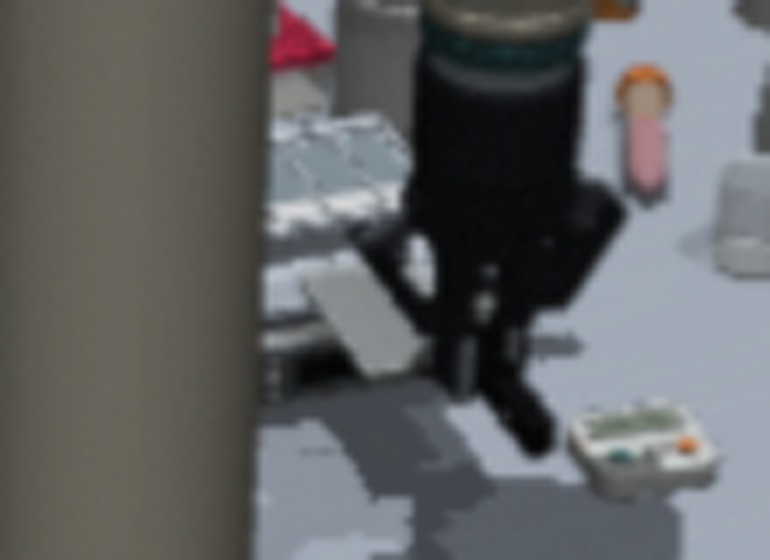

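```bash
python3 -m jog '[255,-1,0,0,0,0,0, 255,-2,0,0,0,0,0, 255,-3,0,0,0,0,0, 255,-4,0,0,0,0,0, 255,-5,0,0,0,0,0, 255,-6,0,0,0,0,0, 255,-7,0,0,0,0,0, 255,-7,0,0,0,0,0]'
python3 - <<'E'
from h import *
s=get_state();print(s["position"],s["contact_force"],s["moment"])
d=grab("wrist"); cv2.imwrite("pics/w10.png",cv2.resize(d["color"],(768,576),interpolation=cv2.INTER_CUBIC))
d=grab("side"); crop(d,190,130,120,90,6.5,"s10")
E
```

```text
clock: 13.2
position: [0.5018, -0.2227, 0.0973]
ee_rot: [0.057, -0.058, -0.705, 0.705]
contact_force: [-0.7, -1.3, -2.2]
width: 0.0143
[ 0.50175574 -0.22269518  0.09725853] [-0.74832892 -1.32744402 -2.16092248] [ 0.01243359  0.15245046 -0.00084776]
```

View pics/w10.png

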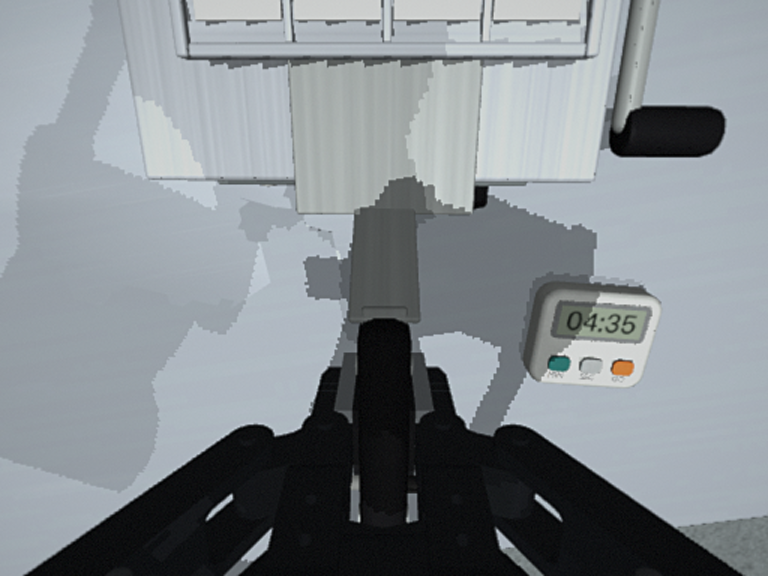

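View pics/s10.png

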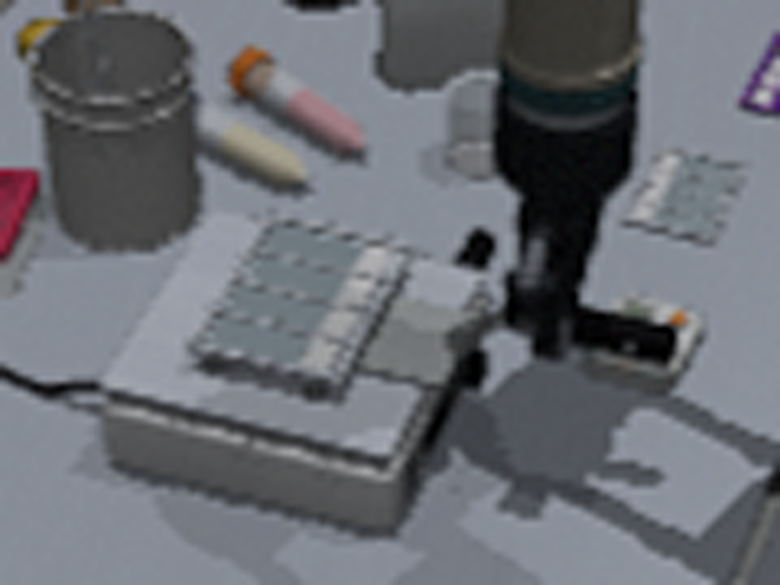

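Run:
```python
from h import *
d=grab("wrist"); g=get_state(); T=Rq(g["ee_rot"]);o=g["position"]
q=lambda pts:[((x+.5)/1.5-.5,(y+.5)/1.5-.5) for x,y in pts]
for n,p,z in (("tray",[(180,57),(596,58)],.092),("tray lower",[(180,60),(596,61)],.084),("blade",[(297,213),(475,213)],o[2]-.018),("hp",[(146,179),(600,181)],.07)):
    P=plane(d,q(p),z); t=(P-o)@T; print(n,"tool",t.round(4).tolist(),"midz",t[:,2].mean(),"len",np.linalg.norm(P[0]-P[1]))
```

```text
tray tool [[-0.103, 0.0051, -0.0612], [-0.1026, 0.0051, 0.0622]] midz 0.0005402745734780084 len 0.12341491600940127
tray lower tool [[-0.1033, 0.0131, -0.0646], [-0.1028, 0.0131, 0.0658]] midz 0.0006236975032564221 len 0.13034816550196096
blade tool [[-0.0542, 0.018, -0.0319], [-0.0541, 0.0179, 0.032]] midz 2.576912377977303e-05 len 0.06388171478006609
hp tool [[-0.0653, 0.0271, -0.0888], [-0.0643, 0.0271, 0.0794]] midz -0.004671483123254362 len 0.16824027673193348
```

```bash
python3 -m jog '[255,-1,0,0,0,0,0, 255,-2,0,0,0,0,0, 255,-3,0,0,0,0,0, 255,-3.8,0,0,0,0,0, 255,-4.3,0,0,0,0,0, 255,-4.3,0,0,0,0,0, 255,-4.3,-0.3,0,0,0,0, 255,-4.3,-0.5,0,0,0,0, 255,-4.3,-0.7,0,0,0,0, 255,-4.3,-0.9,0,0,0,0, 255,-4.3,-0.9,0,0,0,0]'
python3 - <<'E'
from h import *
s=get_state();print(s["position"],s["contact_force"],s["moment"])
d=grab("wrist"); cv2.imwrite("pics/w11.png",cv2.resize(d["color"],(768,576),interpolation=cv2.INTER_CUBIC))
d=grab("side"); crop(d,190,130,120,90,6.5,"s11")
E
```

```text
clock: 14.72
position: [0.5431, -0.2294, 0.1063]
ee_rot: [0.058, -0.058, -0.705, 0.705]
contact_force: [0.0, -0.9, -3.3]
width: 0.0146
[ 0.54313456 -0.22938741  0.10633355] [ 0.04836582 -0.92042056 -3.28822117] [0.04717727 0.28177932 0.01006554]
```

View pics/w11.png

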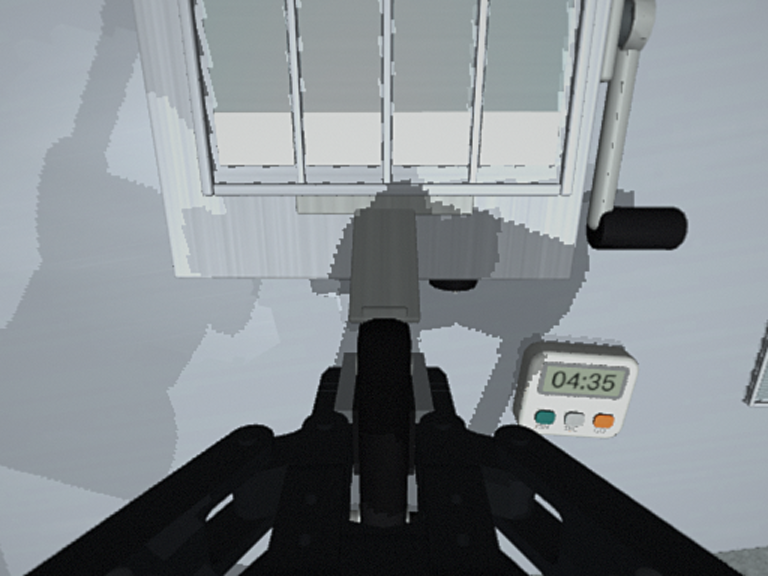

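View pics/s11.png

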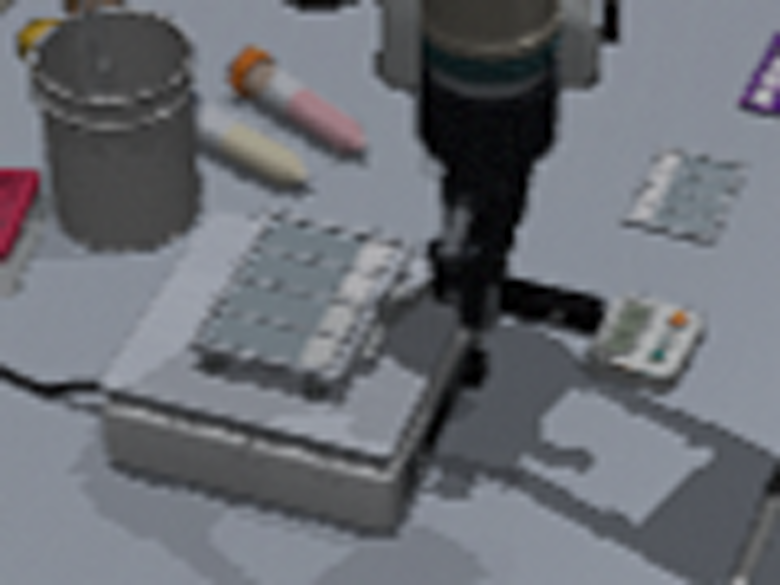

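```bash
python3 -m jog '[255,0,-0.3,0,0,0,0, 255,0,-1,0,0,0,0, 255,0,-2,0,0,0,0, 255,0,-3,0,0,0,0, 255,0,-4,0,0,0,0, 255,0,-5,0,0,0,0, 255,0,-6,0,0,0,0, 255,0,-7,0,0,0,0, 255,0,-8,0,0,0,0, 255,0,-8.8,0,0,0,0, 255,0,-9,0,0,0,0, 255,0,-9,0,0,0,0]'
python3 - <<'E'
from h import *
s=get_state();print(s["position"],s["contact_force"],s["moment"],s["qpos"]);R=Rq(s["ee_rot"]);print(R.round(3).tolist())
print("to stand over, tool cm:",((np.array([.5293,.1896,s["position"][2]])-s["position"])@R*100).round(2))
d=grab("wrist"); cv2.imwrite("pics/w12.png",cv2.resize(d["color"],(768,576),interpolation=cv2.INTER_CUBIC))
d=grab("side"); crop(d,190,100,120,90,6.5,"s12")
E
```

```text
clock: 16.32
position: [0.5432, -0.2294, 0.1963]
ee_rot: [-0.058, 0.058, 0.705, -0.705]
contact_force: [0.3, 0.2, -2.7]
width: 0.0144
[ 0.54321616 -0.22938564  0.1962618 ] [ 0.27711021  0.18750724 -2.70591074] [0.05362177 0.27540129 0.06963899] [-5.17500385e-01  3.18871589e-01  1.53082649e+00 -4.39699238e-05
  1.29200978e+00  1.21658141e+00]
[[-0.987, -0.0, -0.163], [0.163, 0.0, -0.987], [0.0, -1.0, -0.0]]
to stand over, tool cm: [  8.18   0.   -41.12]
```

View pics/w12.png

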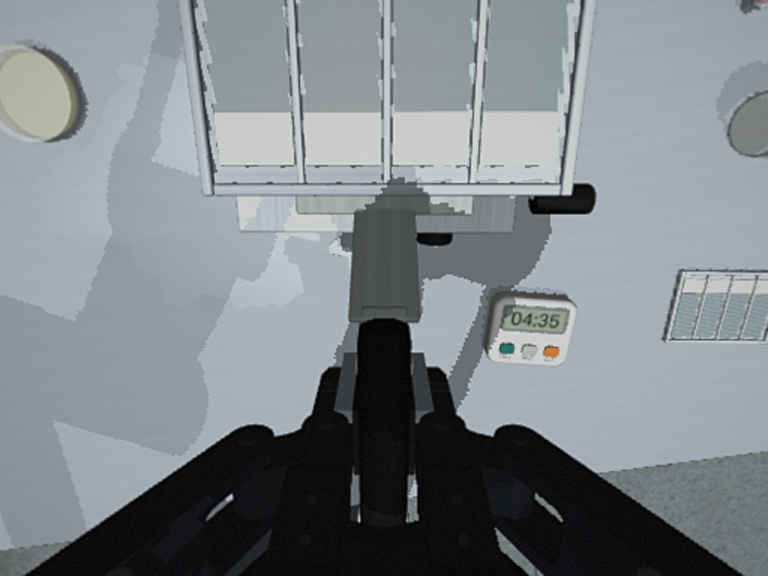

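View pics/s12.png

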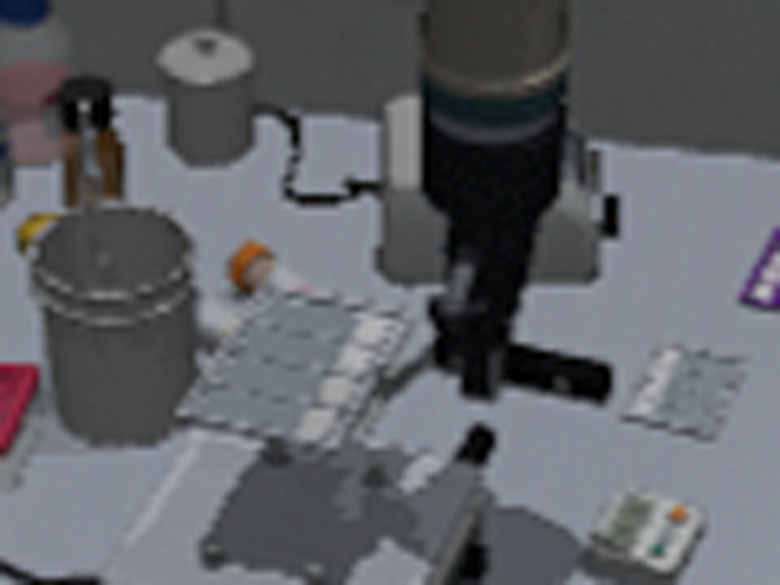

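```bash
python3 -m jog '[255,0.1,0,-0.4,0,0,0, 255,0.3,0,-1.2,0,0,0, 255,0.5,0,-2.4,0,0,0, 255,0.8,0,-3.8,0,0,0, 255,1.1,0,-5.4,0,0,0, 255,1.4,0,-7,0,0,0, 255,1.7,0,-8.6,0,0,0, 255,2.0,0,-10.2,0,0,0, 255,2.3,0,-11.6,0,0,0, 255,2.6,0,-12.8,0,0,0, 255,2.8,0,-13.6,0,0,0, 255,2.8,0,-14,0,0,0]'
python3 -m jog '[255,0.1,0,-0.4,0,0,0, 255,0.3,0,-1.2,0,0,0, 255,0.5,0,-2.4,0,0,0, 255,0.8,0,-3.8,0,0,0, 255,1.1,0,-5.4,0,0,0, 255,1.4,0,-7,0,0,0, 255,1.7,0,-8.6,0,0,0, 255,2.0,0,-10.2,0,0,0, 255,2.3,0,-11.6,0,0,0, 255,2.6,0,-12.8,0,0,0, 255,2.8,0,-13.6,0,0,0, 255,2.8,0,-14,0,0,0]'
python3 -m jog '[255,0.1,0,-0.4,0,-0.1,0, 255,0.3,0,-1.2,0,-0.3,0, 255,0.5,0,-2.4,0,-0.5,0, 255,0.8,0,-3.8,0,-0.8,0, 255,1.1,0,-5.4,0,-1.1,0, 255,1.4,0,-7,0,-1.4,0, 255,1.7,0,-8.6,0,-1.65,0, 255,2.0,0,-10.2,0,-1.9,0, 255,2.3,0,-11.6,0,-2.1,0, 255,2.6,0,-12.8,0,-2.2,0, 255,2.6,0,-13.1,0,-2.26,0, 255,2.6,0,-13.1,0,-2.26,0]'
python3 - <<'E'
from h import *
s=get_state();print(s["position"],s["contact_force"],s["clock"]);R=Rq(s["ee_rot"]);print(R.round(3).tolist())
d=grab("wrist"); cv2.imwrite("pics/w13.png",cv2.resize(d["color"],(768,576),interpolation=cv2.INTER_CUBIC))
d=grab("side"); crop(d,140,200,160,120,5,"s13")
d=grab("scene"); crop(d,80,170,130,100,6,"c13")
E
```

```text
clock: 17.92
position: [0.5383, -0.0863, 0.1963]
ee_rot: [0.058, -0.058, -0.705, 0.705]
contact_force: [0.6, -0.4, -4.1]
width: 0.0146
clock: 19.42
position: [0.5334, 0.0564, 0.1963]
ee_rot: [0.058, -0.057, -0.705, 0.705]
contact_force: [-0.0, -0.0, -3.5]
width: 0.0147
clock: 20.92
position: [0.5292, 0.1894, 0.1962]
ee_rot: [-0.054, 0.054, -0.705, 0.705]
contact_force: [-0.1, -0.5, -4.6]
width: 0.0144
[0.52921736 0.18936344 0.19622069] [-0.07568865 -0.51585861 -4.59164162] 20.925
[[-0.988, 0.0, 0.152], [-0.152, -0.001, -0.988], [0.0, -1.0, 0.001]]
```

View pics/w13.png

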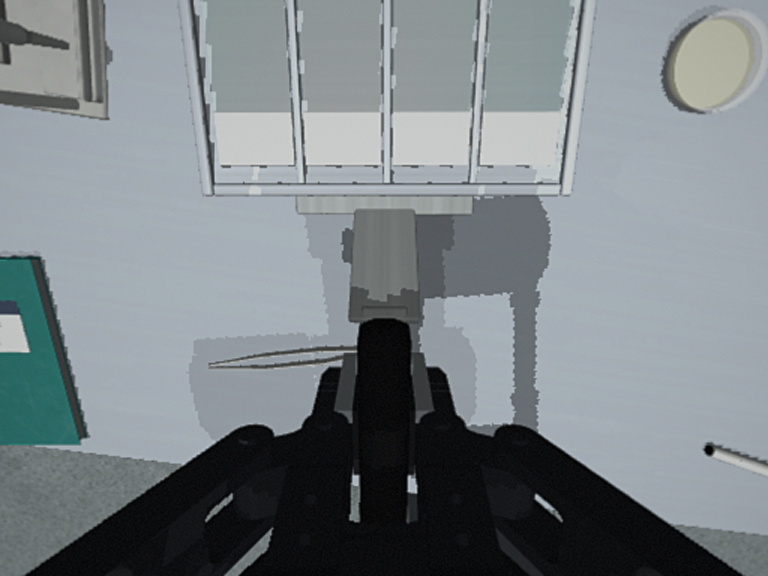

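View pics/s13.png

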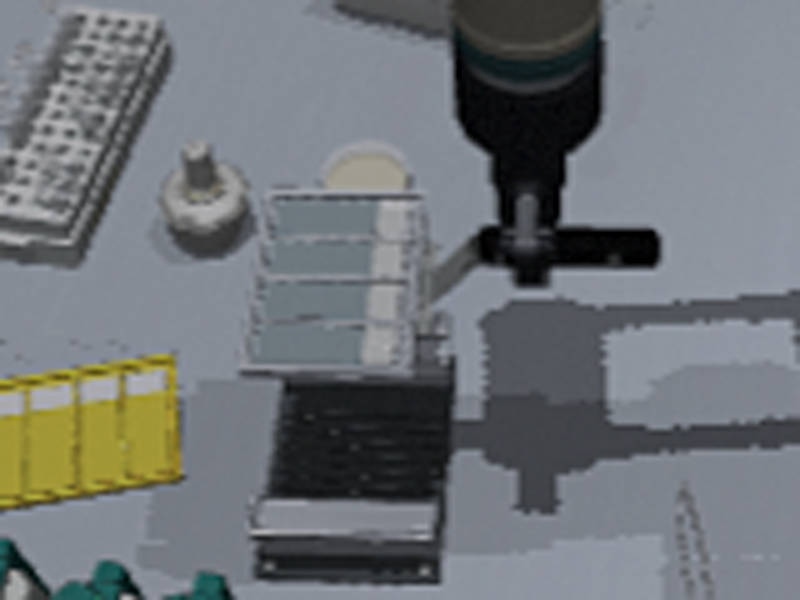

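View pics/c13.png

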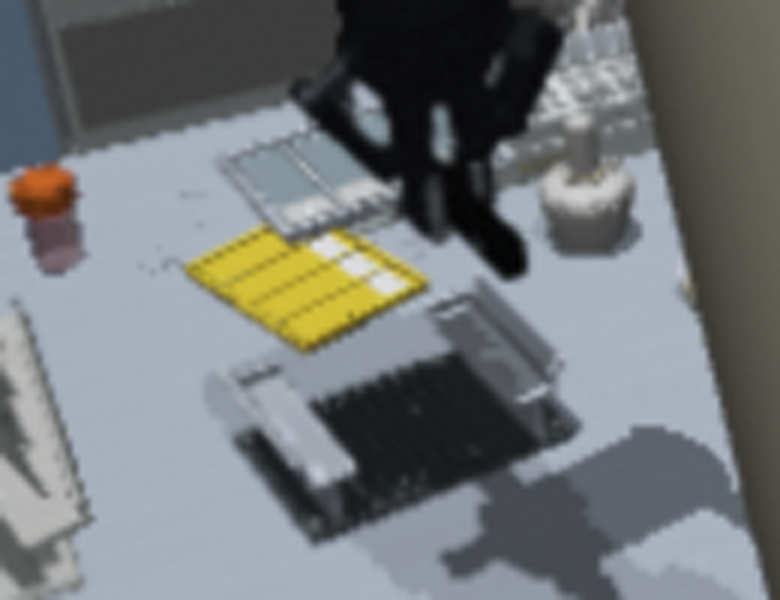

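Stand hidden beneath the tray in the wrist view; I shift sideways so the wrist camera sees it beside the tray.

```bash
python3 -m jog '[255,0.1,0,0.4,0,0,0, 255,0.3,0,1.2,0,0,0, 255,0.6,0,2.4,0,0,0, 255,1,0,4,0,0,0, 255,1.4,0,5.6,0,0,0, 255,1.8,0,7.2,0,0,0, 255,2.2,0,8.8,0,0,0, 255,2.6,0,10.4,0,0,0, 255,2.9,0,11.5,0,0,0, 255,3,0,12,0,0,0, 255,3,0,12,0,0,0]'
python3 - <<'E'
from h import *
s=get_state();print(s["position"],s["contact_force"],s["clock"]);R=Rq(s["ee_rot"]);print(R.round(3).tolist())
d=grab("wrist"); cv2.imwrite("pics/w14.png",cv2.resize(d["color"],(768,576),interpolation=cv2.INTER_CUBIC))
E
```

```text
clock: 22.45
position: [0.5178, 0.0661, 0.1963]
ee_rot: [0.054, -0.054, 0.705, -0.705]
contact_force: [0.1, -0.3, -3.0]
width: 0.0143
[0.51778914 0.06614713 0.19627627] [ 0.10276085 -0.28863397 -3.03115904] 22.45
[[-0.988, 0.0, 0.151], [-0.151, 0.0, -0.988], [-0.0, -1.0, -0.0]]
```

View pics/w14.png

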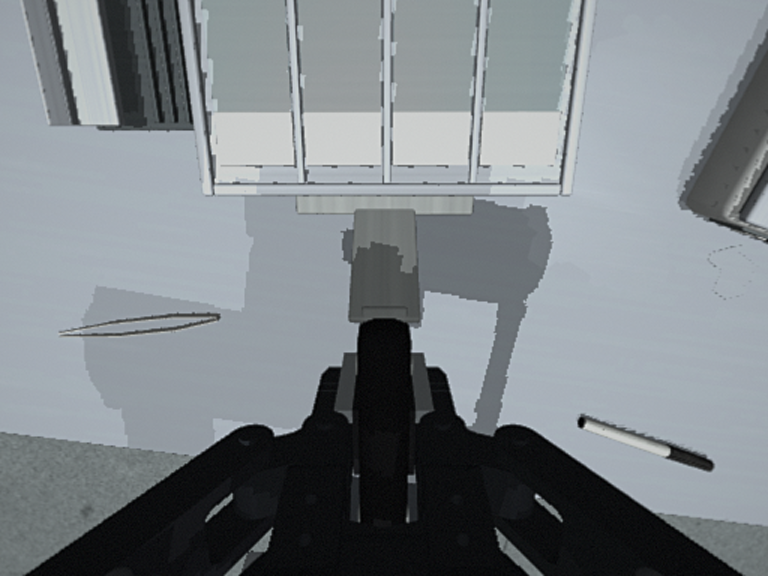

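Run:
```python
from h import *
d=grab("wrist"); crop(d,0,0,140,100,5.5,"w14z")
```

```text
(no output)
```

View pics/w14z.png

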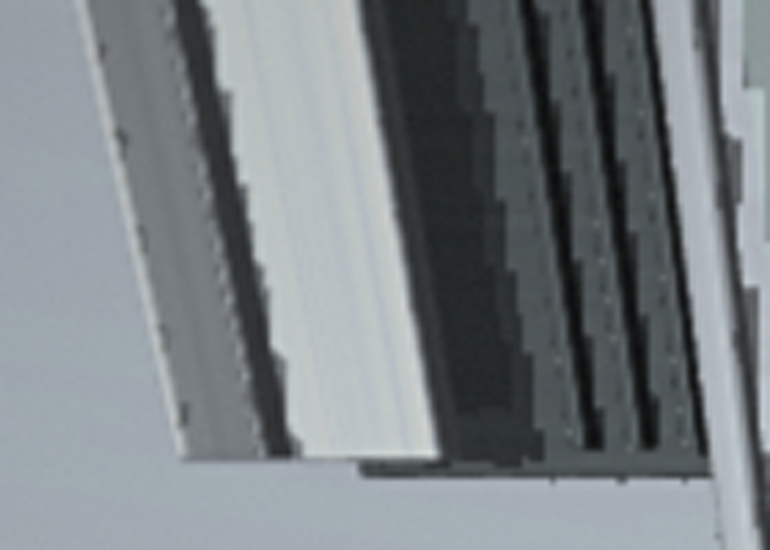

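Run:
```python
from h import *
d=grab("wrist"); g=get_state(); T=Rq(g["ee_rot"]);o=g["position"]
C=lambda pts:[((x+.5)/5.5-.5,(y+.5)/5.5-.5) for x,y in pts]
P=plane(d,C([(438,457),(360,2),(265,457),(300,457)]),.036);print(P.round(4).tolist(),((P-o)@T).round(4).tolist())
v=P[1]-P[0];yaw=np.arctan2(v[1],v[0]);print("yaw",np.degrees(yaw))
F=plane(d,C([(362,475),(708,475)]),.013);v2=F[1]-F[0];print("front edge yaw",np.degrees(np.arctan2(v2[0],-v2[1])),F)
for a in (yaw,np.radians(8.8)):
    c,s=np.cos(a),np.sin(a); loc=np.array([-.055,.045]); print("centre",P[0][:2]-np.array([c*loc[0]-s*loc[1],s*loc[0]+c*loc[1]]))
q=lambda pts:[((x+.5)/1.5-.5,(y+.5)/1.5-.5) for x,y in pts]
for n,p,z in (("tray",[(203,194),(573,194)],o[2]-.018+.008),("blade",[(297,213),(472,213)],o[2]-.018)):
    X=(plane(d,q(p),z)-o)@T; print(n,X.round(4).tolist(),np.linalg.norm(X[0]-X[1]))
```

```text
[[0.5766, 0.247, 0.036], [0.6445, 0.2568, 0.036], [0.5721, 0.2768, 0.036], [0.573, 0.2708, 0.036]] [[-0.0855, 0.1603, -0.1692], [-0.1542, 0.1603, -0.1685], [-0.0856, 0.1603, -0.1993], [-0.0856, 0.1603, -0.1932]]
yaw 8.133646965922384
front edge yaw 8.614587878513094 [[0.56939887 0.27389278 0.013     ]
 [0.57911406 0.20976447 0.013     ]]
centre [0.63736355 0.21027584]
centre [0.63778702 0.21098557]
tray [[-0.0623, 0.01, -0.0619], [-0.0621, 0.01, 0.0626]] 0.1245498481326231
blade [[-0.0544, 0.018, -0.0322], [-0.0543, 0.018, 0.0306]] 0.06283290284526367
```

```bash
python3 -m jog '[255,-0.1,0,-0.4,0,0,0, 255,-0.3,0,-1.2,0,0,0, 255,-0.6,0,-2.4,0,0,0, 255,-1,0,-4,0,0,0, 255,-1.4,0,-5.6,0,0,0, 255,-1.8,0,-7.2,0,0,0, 255,-2.2,0,-8.8,0,0,0, 255,-2.5,0,-10.4,0,0,0, 255,-2.7,0,-11.7,0,0,0, 255,-2.8,0,-12.3,0,0,0, 255,-2.8,0,-12.3,0,0,0]'
python3 -m jog '[255,0,0.5,0,0,0,0, 255,0,1.5,0,0,0,0, 255,0,2.7,0,0,0,0, 255,0,4,0,0,0,0, 255,0,5.3,0,0,0,0, 255,0,6.6,0,0,0,0, 255,0,7.9,0,0,0,0, 255,0,9.2,0,0,0,0, 255,0,10.2,0,0,0,0, 255,0,11,0,0,0,0, 255,0,11.3,0,0,0,0, 255,0,11.3,0,0,0,0]'
python3 - <<'E'
from h import *
s=get_state();print(s["position"],s["contact_force"],s["clock"]);R=Rq(s["ee_rot"]);print(R.round(3).tolist())
d=grab("wrist"); cv2.imwrite("pics/w15.png",cv2.resize(d["color"],(768,576),interpolation=cv2.INTER_CUBIC))
d=grab("side"); crop(d,170,230,100,75,8,"s15")
d=grab("scene"); crop(d,100,200,110,80,7,"c15")
E
```

```text
clock: 23.98
position: [0.5267, 0.1923, 0.1962]
ee_rot: [-0.054, 0.054, -0.705, 0.705]
contact_force: [-0.7, -0.2, -2.9]
width: 0.0144
clock: 25.48
position: [0.5268, 0.1921, 0.0833]
ee_rot: [-0.054, 0.054, -0.705, 0.705]
contact_force: [-0.7, 0.4, -3.0]
width: 0.0145
[0.52683244 0.19212075 0.0832687 ] [-0.70158076  0.4073243  -3.04578461] 25.475
[[-0.988, 0.0, 0.152], [-0.152, -0.0, -0.988], [-0.0, -1.0, 0.0]]
```

View pics/w15.png

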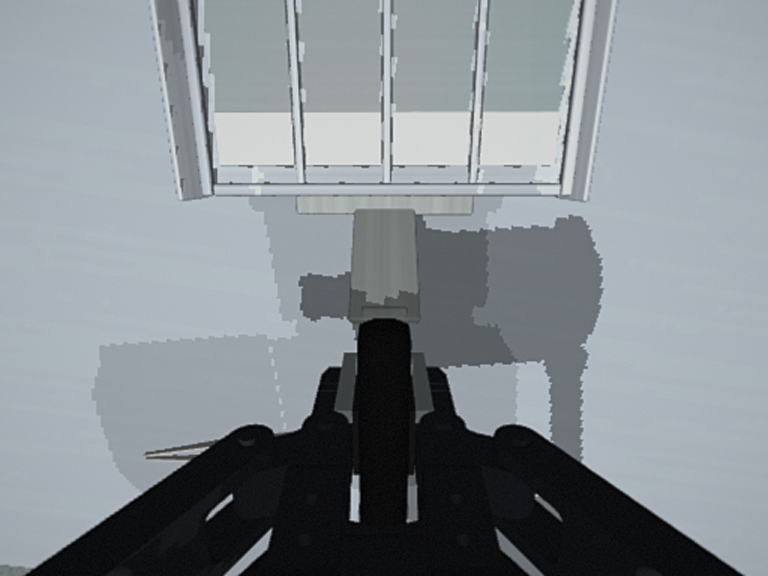

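View pics/s15.png

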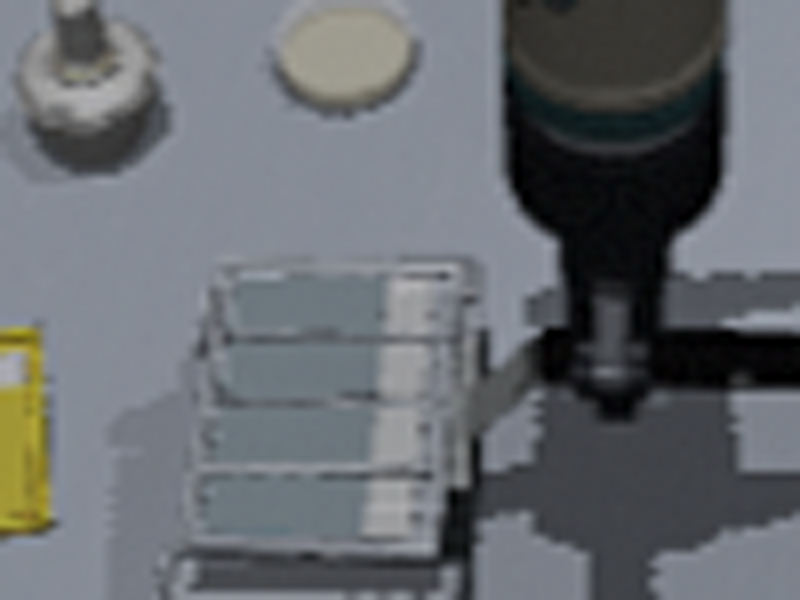

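View pics/c15.png

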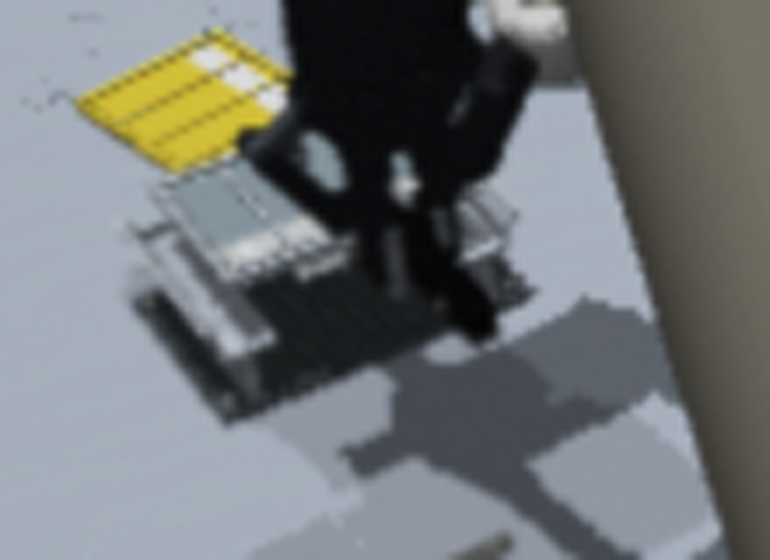

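Run:
```python
from h import *
d=grab("wrist"); g=get_state(); T=Rq(g["ee_rot"]);o=g["position"]
q=lambda pts:[((x+.5)/1.5-.5,(y+.5)/1.5-.5) for x,y in pts]
for n,p,z in (("guides",[(181,199),(588,199)],.055),("tray",[(203,194),(573,194)],o[2]-.01),):
    X=(plane(d,q(p),z)-o)@T; print(n,X.round(4).tolist(),X[:,2].mean(),X[1,2]-X[0,2])
crop(d,95,90,320,60,2.5,"w15z")
```

```text
guides [[-0.0579, 0.0288, -0.0781], [-0.0576, 0.0288, 0.0763]] -0.0008587993447131542 0.1544093857468263
tray [[-0.0623, 0.0101, -0.062], [-0.0621, 0.0101, 0.0626]] 0.0002697328047462297 0.12461308418466398
```

View pics/w15z.png

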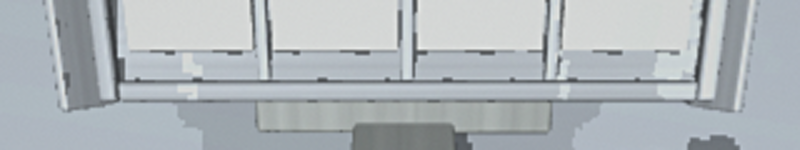

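```bash
python3 -m jog '[255,0,0.5,-0.1,0,0,0, 255,0,1,-0.1,0,0,0, 255,0,1.5,-0.1,0,0,0, 255,0,2,-0.1,0,0,0, 255,0,2.4,-0.1,0,0,0, 255,0,2.7,-0.1,0,0,0, 255,0,3,-0.1,0,0,0, 255,0,3.3,-0.1,0,0,0, 255,0,3.6,-0.1,0,0,0, 255,0,3.7,-0.1,0,0,0, 255,0,3.7,-0.1,0,0,0]'
python3 - <<'E'
from h import *
s=get_state();print(s["position"],s["contact_force"],s["moment"],s["clock"])
d=grab("wrist"); cv2.imwrite("pics/w16.png",cv2.resize(d["color"],(768,576),interpolation=cv2.INTER_CUBIC))
d=grab("side"); crop(d,170,230,100,75,8,"s16")
E
```

```text
clock: 27.05
position: [0.5266, 0.1931, 0.0462]
ee_rot: [-0.054, 0.054, -0.705, 0.705]
contact_force: [-0.8, -0.9, -1.8]
width: 0.0146
[0.52659377 0.19307757 0.04623969] [-0.80090765 -0.91989139 -1.76964135] [-0.0868867   0.15198978  0.06704571] 27.05
```

View pics/w16.png

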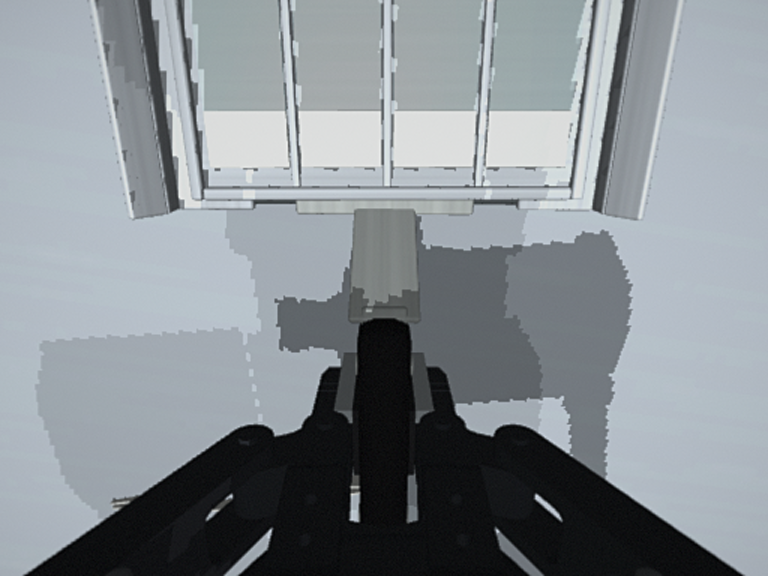

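View pics/s16.png

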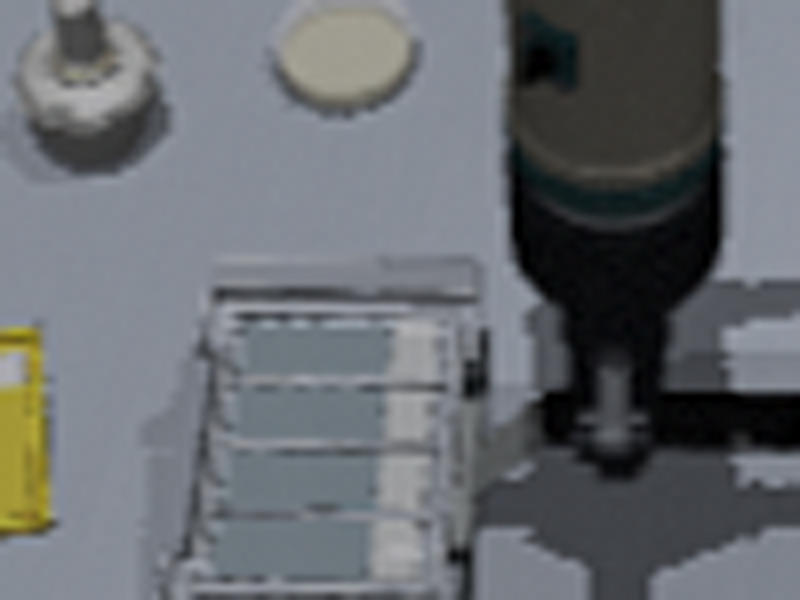

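```bash
python3 -m jog '[255,0.4,0.1,0,0,0,0, 255,1.2,0.1,0,0,0,0, 255,2.2,0.1,0,0,0,0, 255,3.4,0.1,0,0,0,0, 255,4.6,0.1,0,0,0,0, 255,5.8,0.1,0,0,0,0, 255,7,0.1,0,0,0,0, 255,8.4,0,0,0,0,0, 255,9.8,0,0,0,0,0, 255,11.2,0,0,0,0,0, 255,12.5,0,0,0,0,0, 255,12.5,0,0,0,0,0]'
python3 - <<'E'
from h import *
s=get_state();print(s["position"],s["contact_force"],s["moment"],s["clock"])
d=grab("wrist"); cv2.imwrite("pics/w17.png",cv2.resize(d["color"],(768,576),interpolation=cv2.INTER_CUBIC))
d=grab("side"); crop(d,170,230,130,90,6,"s17")
d=grab("scene"); crop(d,100,200,110,80,7,"c17")
E
```

```text
clock: 28.65
position: [0.4015, 0.1739, 0.0462]
ee_rot: [-0.053, 0.054, -0.705, 0.705]
contact_force: [0.6, -0.5, -1.8]
width: 0.0143
[0.40147725 0.17385436 0.04619436] [ 0.6101769  -0.49279117 -1.75665101] [-0.04401252  0.12011704  0.02277764] 28.65
```

View pics/w17.png

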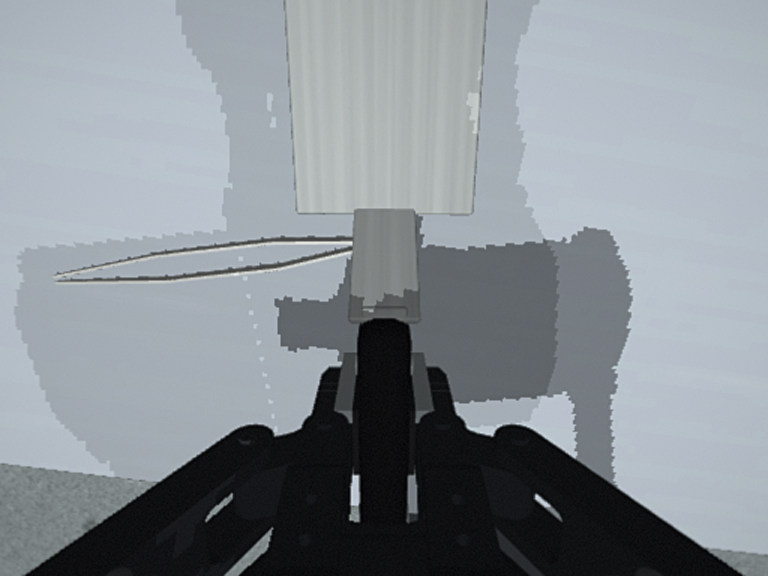

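View pics/s17.png

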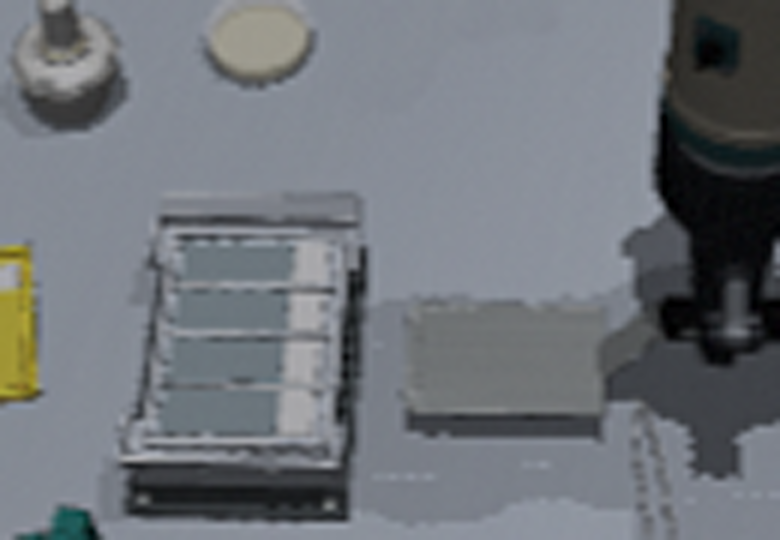

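View pics/c17.png

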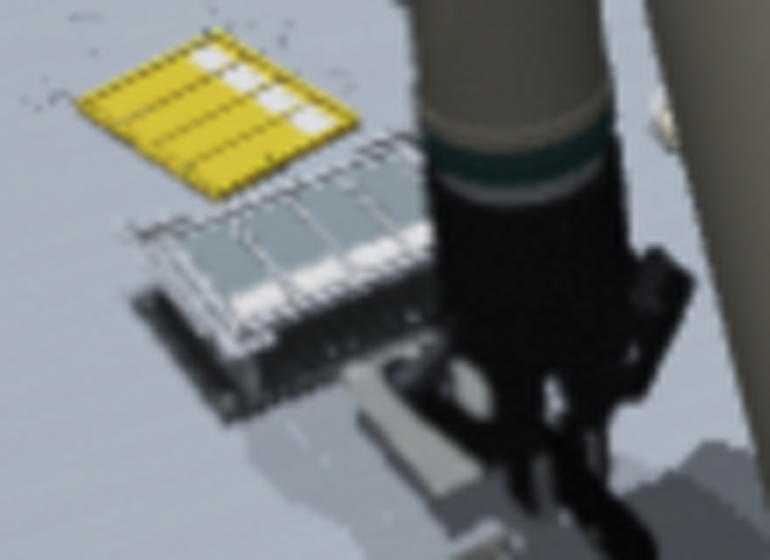

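```bash
python3 -m jog '[255,0,-1,0,0,0,0, 255,0,-2.5,0,0,0,0, 255,0,-4,0.5,0,0,0, 255,-0.2,-5,2,0,0,0, 255,-0.4,-5,4,0,0,0, 255,-0.6,-5,6,0,0,0, 255,-0.8,-5,8,0,0,0, 255,-1,-5,10,0,0,0, 255,-1,-5,12,0,0,0, 255,-1,-5,13.5,0,0,0, 255,-1,-5,14,0,0,0, 255,-1,-5,14,0,0,0]'
python3 - <<'E'
from h import *
s=get_state();print(s["position"],s["contact_force"],s["moment"],s["clock"],Rq(s["ee_rot"]).round(4).tolist())
d=grab("wrist"); cv2.imwrite("pics/w18.png",cv2.resize(d["color"],(768,576),interpolation=cv2.INTER_CUBIC))
print(plane(d,[(0,462/1.5),(60,320)],0))
E
```

```text
clock: 30.3
position: [0.4342, 0.0371, 0.0963]
ee_rot: [0.053, -0.054, 0.705, -0.705]
contact_force: [-0.3, 0.5, -2.4]
width: 0.0142
[0.43415181 0.0370629  0.09630297] [-0.26685835  0.47496892 -2.3716244 ] [-4.68760914e-02  1.58107206e-01 -5.01128510e-05] 30.3 [[-0.9886, -0.0001, 0.1509], [-0.1509, 0.0002, -0.9886], [0.0, -1.0, -0.0002]]
[[0.27428282 0.26785967 0.        ]
 [0.26819344 0.21041343 0.        ]]
```

View pics/w18.png

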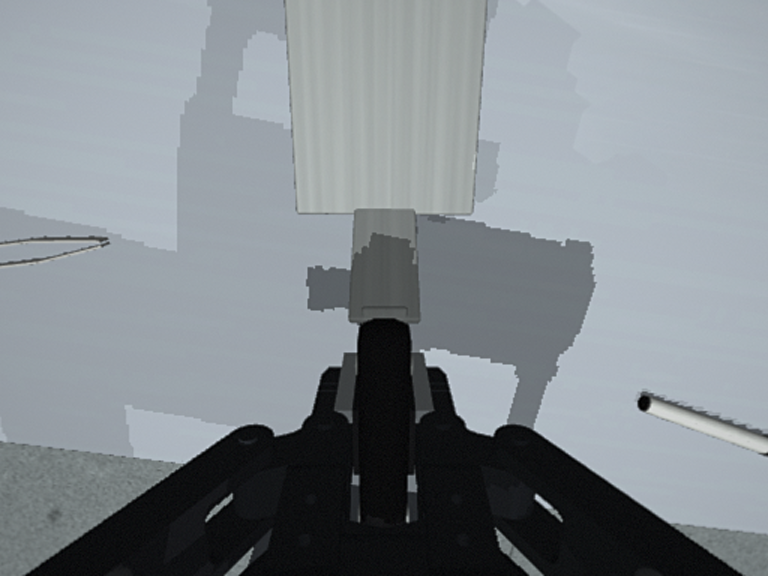

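```bash
python3 -m jog '[255,0,1.5,0,0,0,0, 255,0,3,0,0,0,0, 255,0,4.5,0,0,0,0, 255,0,5.8,0,0,0,0, 255,0,6.6,0,0,0,0, 255,0,7.0,0,0,0,0, 255,0,7.3,0,0,0,0, 255,0,7.4,0,0,0,0, 255,0,7.4,0,0,0,0]'
python3 - <<'E'
from h import *
s=get_state();print(s["position"],s["contact_force"],s["moment"],s["clock"])
d=grab("side"); crop(d,230,220,100,75,7.5,"s19")
E
```

```text
clock: 31.48
position: [0.4344, 0.0372, 0.0225]
ee_rot: [-0.054, 0.054, -0.705, 0.705]
contact_force: [0.2, 0.5, -1.3]
width: 0.0143
[0.43435646 0.03720476 0.02249907] [ 0.23678639  0.50119734 -1.2703937 ] [0.0494218  0.11880938 0.01120354] 31.475
```

View pics/s19.png

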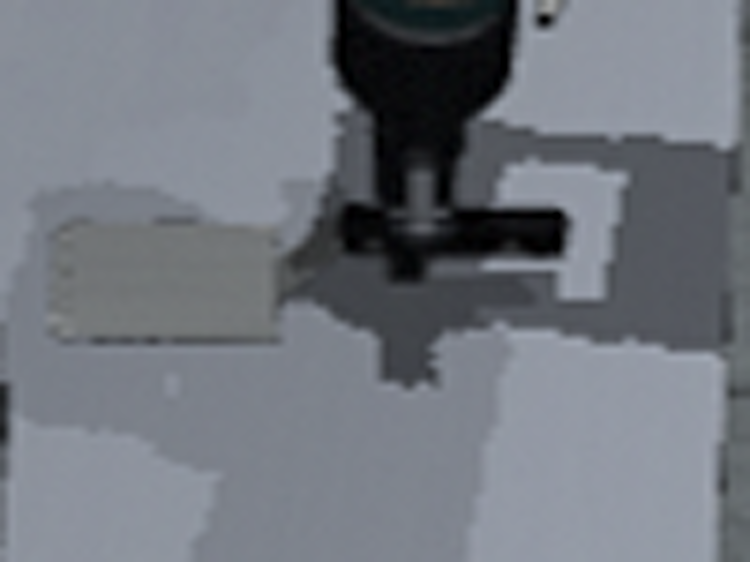

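```bash
python3 -m jog '[255,0,0.05,0,0,0,0, 255,0,0.1,0,0,0,0, 255,0,0.12,0,0,0,0, 255,0,0.12,0,0,0,0]'; python3 -m jog '[200,0,0,0,0,0,0, 130,0,0,0,0,0,0, 130,0,0,0,0,0,0, 130,0,0,0,0,0,0, 130,0,0,0,0,0,0]'
python3 -m jog '[130,0,-1,0,0,0,0, 130,0,-3,0,0,0,0, 130,0,-6,0,0,0,0, 130,0,-10,0,0,0,0, 130,0,-14,0,0,0,0, 130,0,-18,0,0,0,0, 130,0,-20,0,0,0,0, 130,0,-20,0,0,0,0]'
python3 - <<'E'
from h import *
s=get_state();print(s["position"],s["width"],s["clock"])
d=grab("wrist"); cv2.imwrite("pics/w20.png",d["color"])
d=grab("side"); cv2.imwrite("pics/s20.png",d["color"][100:350,130:350].repeat(2,0).repeat(2,1));crop(d,170,230,130,90,6,"s20z")
d=grab("scene"); crop(d,90,190,150,100,5,"c20")
E
```

```text
clock: 32.02
position: [0.4342, 0.0372, 0.0217]
ee_rot: [-0.054, 0.054, -0.705, 0.705]
contact_force: [-2.4, -1.1, 6.1]
width: 0.0147
clock: 32.65
position: [0.4341, 0.0372, 0.021]
ee_rot: [-0.054, 0.054, -0.705, 0.705]
contact_force: [0.6, -0.1, -0.9]
width: 0.0423
clock: 33.65
position: [0.4351, 0.0372, 0.2231]
ee_rot: [-0.055, 0.052, -0.705, 0.705]
contact_force: [0.6, 0.7, 0.1]
width: 0.0414
[0.43513707 0.03721108 0.22310162] 0.04141148657082124 33.65
```

View pics/w20.png

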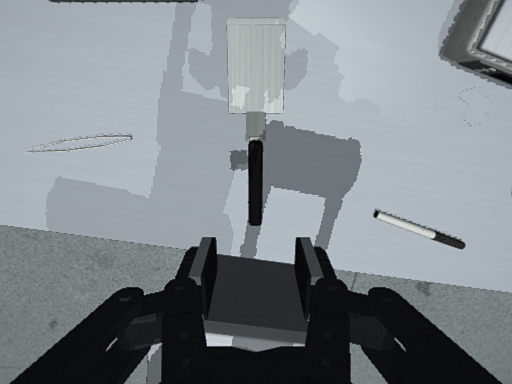

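View pics/s20.png

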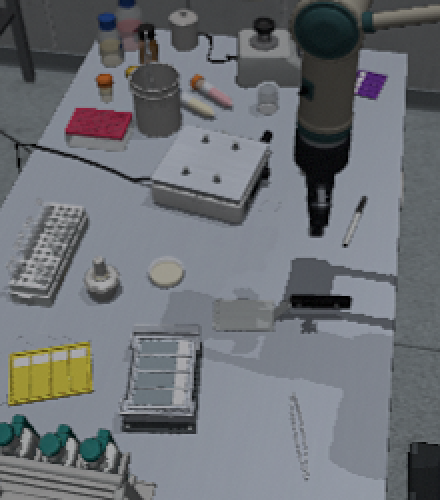

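View pics/s20z.png

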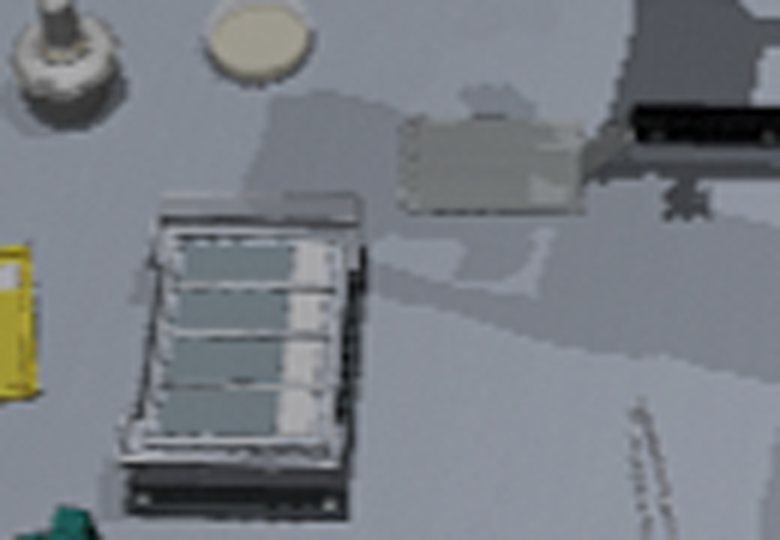

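View pics/c20.png

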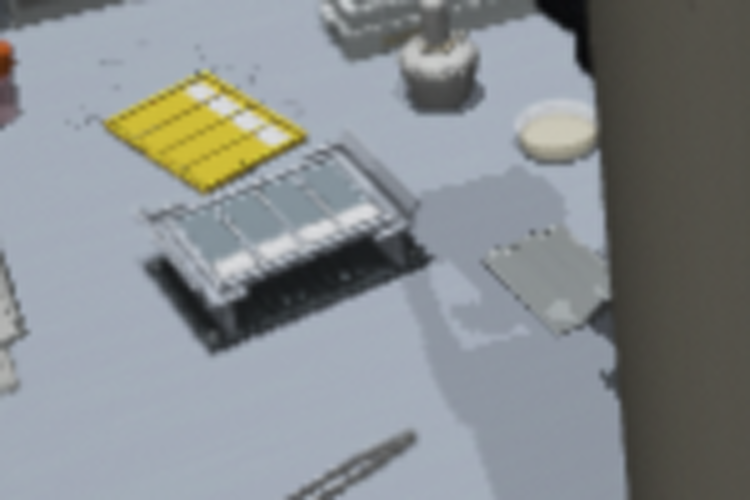

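Run:
```python
from h import *
s=grab("side"); w=grab("wrist")
C=lambda x0,y0,k,pts:[(x0+(x+.5)/k-.5,y0+(y+.5)/k-.5) for x,y in pts]
t=plane(s,C(170,230,6,[(165,230),(349,232),(318,448),(137,438)]),.044);c=t.mean(0);print("tray",t.round(3).tolist(),c,np.linalg.norm(t-np.roll(t,-1,0),axis=1))
v=t[1]+t[2]-t[0]-t[3];print("yaw",np.degrees(np.arctan2(-v[1],-v[0])))
b=plane(w,[(228,18),(285,19),(284,114),(228,113)],.003);print("blade",b.round(3).tolist(),np.linalg.norm(b-np.roll(b,-1,0),axis=1))
h=plane(w,[(255,222),(257,143)],.051);print("handle",h,np.linalg.norm(h[0]-h[1]))
```

```text
tray [[0.693, 0.155, 0.044], [0.598, 0.14, 0.044], [0.585, 0.265, 0.044], [0.672, 0.275, 0.044]] [0.63697175 0.20873651 0.044     ] [0.09571442 0.12623751 0.08778827 0.12172994]
yaw 8.022884927084839
blade [[0.577, 0.09, 0.003], [0.585, 0.03, 0.003], [0.488, 0.013, 0.003], [0.479, 0.078, 0.003]] [0.06047243 0.09833116 0.06542967 0.09815628]
handle [[0.36794302 0.02933524 0.051     ]
 [0.45824653 0.04090336 0.051     ]] 0.09104145121384924
```

```bash
python3 -c "
from rig import *
print(sign_off())"
```

```text
the job is handed in; nothing more can be done
None
```

I carried out the whole task and handed it in at about 34 s. No verdict is reported, so the result rests on my own checks.

**What I did**
- I pressed the lever down to its stop, where the reading was about 23 N, and the pins raised the tray.
- I gripped the lifter by its handle, slid the blade between the pin rows with the tray roughly centred on it, and carried the tray level to the stand.
- I lowered the tray between the guides, drew the blade out and laid the lifter flat on open bench. It is not back in its original spot.

**Last checks**
- **Tray:** in the side and scene pictures it lies on both ledges between the guides. The side camera puts its centre at (637, 209) mm, turned about 8.0°. I measured the stand at about (636.5, 209) mm, turned about 8.7°. From the wrist view just before lowering, I expected the tray to sit about 4–5 mm short of the stand's middle.
- **Lifter:** the blade corners measure about 98 x 63 mm on the bench plane, against 100 x 64 mm, which fits lying flat. By my estimate it is about 30 mm clear of the stand.
- **Other things:** the marker, forceps, petri dish and lamp look unmoved. The arm hid the timer in the last side picture. It looked unmoved in earlier views, and the gripper was never near it afterwards.

**Where checks disagreed or were not made**
- The side and wrist cameras differed by 3–8 mm in y at the hotplate and about 4 mm at the stand. I went by the wrist camera at the hotplate, where it measured the tray at exactly 126 mm, and by a value between the two at the stand.
- I did not take a final wrist close-up over the stand.

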